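Wind the lower tray stand up level with its neighbour and take the crank off

ROBOT

A 6-joint arm with a two-finger parallel gripper is mounted at the origin on a cart in front of the work surface, level with it; the furniture and walls round the work are solid. World frame = base frame: x ahead of the robot, y to its left, z up, the work surface at z = 0. Lengths are in m, angles in rad, forces in N, time in s.
With the tool pointing down it reaches from about 0.35 to 0.975 m from the base axis. Payload 4.9 kg.
Tool frame: the origin (TCP) lies at the very end of the fingers, on their centre line; the grasp point (between the pads) lies 19 mm behind it; z points along the fingers, y is the direction in which the jaws open and shut (so a half turn about z gives the same grasp; the last joint's range is limited). The gripper opens to 85 mm and grips with 20 to 120 N. Pads are 22 mm wide; open, the fingers measure 114 mm over their backs; the gripper's body (76 mm by 85 mm) begins 54 mm behind the grasp point. The pads swing forward as they close: fully open they stand 13 mm farther back than shut.
Start: joints at [-1.26, 0.053, 1.613, -0, 1.476, -0.119], TCP at [0.26, -0.568, 0.231] pointing down, gripper open.
Joint ranges: [-3.01, 3.01], [-1.01, 2.22], [0.06, 2.58], [-1.02, 4.17], [0.09, 2.62], [-3.14, 3.14]. Speed limits (rad/s): [2.57, 2.57, 3.14, 3.14, 3.14, 3.14].

INTERFACE

Orientations are given as a unit quaternion [w, x, y, z].
In Python, from plant import state, grab_frame, camera_model, job_done, search_frame, masks_of, place_of gives the robot as it stands.
- The arm moves only by the tool drive_tool, never from a script. Its argument "series" is a list of rows, each a list of 2 entries, a list of its own where there are three numbers: the shift along the world's x, y, z in m, then the turn, a rotation vector about the world's x, y, z in degrees. A call has 1 to 8 rows; each row is the pose to reach, as a shift and turn from the pose commanded when the call began; what a row does not reach only later rows make up. A row lasts 1/10 s, in which the tool goes at most 50 mm and 8.59 degrees, less where a joint would pass 70% of its speed; a pose out of reach is approached as far as the arm can. A call with a gripper value outside its range is refused whole. "fingers" is the closure, from -1 (fully open) to 1 (shut), so that 0 is half open, set as the call begins (left out, the last holds). The fingers move at their own pace and stop on an object; the grip force is fixed at half the most. Time passes only in rows, so rows that repeat a pose let the fingers close. It gives the time, the measured TCP pose, the force and the opening at its end, in the units of the state.
- state(): the state, without advancing time (a new reading comes with each control period).
- grab_frame(name): name is "scene" or "top" or "wrist"; returns the picture (400x640x3 uint8, red, green, blue); there is no depth.
- camera_model(name): a dict with "fovy" (degrees; the focal length in pixels is half the picture's height over the tangent of half this angle, whatever the lens; pixels are square), "cx", "cy" (the principal point, pixels), "rvec" (rotation vector, rad) and "tvec" (3), from world to camera coordinates, as OpenCV has them. Camera axes: x right, y down, z forward; pixel columns grow to the right and rows downward; lengths in m; the calibration is good to about 2 mm. The wrist camera is an equidistant fisheye: a pixel r from the principal point sees the ray r / f radians off the axis. A picture is of the moment at which its call begins: read the wrist's pose just before it. camera_model takes no time and is no camera call; for the wrist camera it gives the pose at the moment of the call.
- job_done(): hands the job in, once; it reports no verdict.
Trained networks look in the newest picture that a camera, given by its name, has taken for a name from the list of things; names that differ only in an ending like _2 or _b are one class to them, and where a whole thing is asked for, a point or a joint stands for the part that bears it (a point fixed in the world has none). Each returns a list of dicts, best first, with "confidence" (0 to 1); they miss things now and then, are a little off and sometimes report something else, mostly with a low value. They report only what shows in the picture. A call takes as long as a camera call. They do not tell look-alikes from the thing itself.
- search_frame(camera, name): "location" ([x, y, z] in m, in world coordinates, good to about 4 mm: the middle of the surface that is visible of it).
- masks_of(camera, name): "pixels" (400x640 bool, what is visible of it).
- place_of(camera, name): "location" ([x, y, z] in m, in world coordinates, good to about 4 mm: a listed point, or the origin of a listed thing).
The state is a dict: "time": time; "joint_pos": joint angles; "joint_vel": joint speeds; "joint_efforts": joint torques, N m; "tool_pos": TCP position; "tool_rot": TCP orientation; "contact_force": force on the tool from outside, world axes, zero at the start; "ft_torque": the same for the moment, N m; "gripper_width": opening from 0.0 (shut) to 1.0 (fully open).
Only numpy, scipy, OpenCV 4.12 (cv2) and the standard library are available. Lean on these libraries where they do the work, as an engineer would, in place of code of your own. Each camera call takes 0.05 s, during which the arm holds its last target.

TASK

Fit the loose crank onto the bare square shaft end of the tray stand that was left wound down, and wind its platform up level with the platform of the stand beside it. Then lift the crank off so that it does not stick out over the pastry, and stand it upright on its hub on the bare worktop, clear of the stands. Leave the tray lying on its platform, and the other stand and the things around as they are.

Things in the scene. Friction and masses are not known exactly. Their poses are not given: they have to be found in the camera images.
- crank: Loose steel crank, 0.3 kg, standing on its heavy hub on the worktop, right of the stands. Hub: 34 x 34 mm, 41 mm tall, flat sides square to the crank's x and y. Origin: centre of the hub's underside, z up, x along the arm (18 mm wide, 31 to 38 mm above the origin) to the knob axis at x = 70 mm. Socket in the underside: 18 mm square, sides square to x and y, 28 mm deep.
- knob_mid (a point): Mid-height of the crank's knob, on its axis: a black upright grip, 23 mm in diameter, from 38 to 76 mm above the hub's underside, at x = 70 mm of the crank; it spins freely on its pin.
- shaft_tip (a point): Centre of the top of the lift's bare square shaft end, 185 mm above the worktop. The square is 16 mm across flats, stands 25 mm out of the brass bearing; its top 5 mm taper to 10 mm across. This frame turns with the shaft: x and y are square to the flats, z up. The lift may be the left or the right stand; the other has a black cap over its shaft.
- lift_seat (a point): Centre of the flat top of the brass bearing (31 mm across) round the shaft, 160 mm above the worktop, on the screw axis, fixed to the stand; the hub's underside rests on it when the crank is fully on. x points to the platform. The aluminium crosshead under the bearing is 40 x 100 mm.
- lift_screw (a joint): Angle of the lift screw (rad), growing as it turns clockwise seen from above. Clockwise raises the platform, 20 mm a turn. It turns stiffly (about 0.16 N m or 2.5 N at the knob on the way up) and stays where it is left; the crank fits on it in four directions and has about 8 degrees of play either way.
- lift_top (a point): Centre of the upper face of the lift's steel platform (214 x 214 mm, 135 mm from the screw axis along the stand's x). It carries a pastry tray. Between 45 and 105 mm above the worktop.
- rest_top (a point): Centre of the upper face of the other stand's platform, of the same shape, with a tray on it. That stand has a black cap over its shaft, its platform is already at the wanted height and is to stay there.
- cookie_tray: Loose steel tray of cookies, 204 x 204 x 32 mm, on the lift's platform; origin at the centre of its underside.
- cup: Bystander: small orange cup, 56 mm tall, on the worktop in front.
- order_pad: Bystander: purple order pad, 75 x 109 x 14 mm, on the worktop in front.
- timer: Bystander: round white kitchen timer with a red dial, 72 mm across, at the right.
- card: Bystander: price card in a holder, 71 mm wide, 52 mm tall, before the tray at the right.
- pumpkin: Bystander: small orange pumpkin, 50 mm, at the left.
- shaker: Bystander: sugar shaker, 44 mm across, 90 mm tall, at the left.
Not all that is in view belongs to the job. Leave any purple look-alike of the crank alone.

How it is judged:
By the outcome, as a careful person would: the job done as asked, in the order asked, and still so for the second after the job is handed in, with the robot touching nothing.
It also fails if it takes over 72 s, if anything falls off the work surface, if the arm or the gripper's body presses on something with over 40 N, if the wrist force passes 120 N, or if a joint passes its speed limit or range.

## Working session

There is one attempt and no reset: what is moved stays moved. The work goes in short steps, Python scripts to look and compute and a tool call to move; the robot and the scene stay as the last step left them, time stands still between calls to the robot, and variables do not carry over. Pictures are saved under pics/ and viewed, and the job is handed in when it is done.

Besides the shell and the picture viewer there is one more tool, called after "Call:" by a JSON object that holds its "api" and its "payload", one argument or row to a line. drive_tool: Moves the arm, as the interface text tells. Its arguments: {"type":"object","properties":{"series":{"type":"array","items":{"type":"array"}},"fingers":{"type":"number"}},"required":["series"]}

```bash
mkdir -p pics; ls; python3 - <<'E'
from plant import *
import cv2
s=state();print(s)
for n in ["scene","top","wrist"]:
    im=grab_frame(n);cv2.imwrite(f"pics/{n}0.png",im[:,:,::-1])
    print(n,camera_model(n))
print(state()['time'])
E
```

```text
pics
{'time': 0.0, 'joint_pos': array([-1.25999610e+00,  5.33682306e-02,  1.61429715e+00, -3.30212972e-05,
        1.47602169e+00, -1.19007144e-01]), 'joint_vel': array([ 0.00016382, -0.00098143,  0.00018829, -0.00086758, -0.00058078,
       -0.00171764]), 'joint_efforts': array([ 5.87070354e-04, -3.93685949e+01, -3.70175099e+01, -9.16528370e-05,
        7.11486849e-03, -7.79474021e-06]), 'tool_pos': array([ 0.26022819, -0.56755368,  0.2300541 ]), 'tool_rot': array([-1.04082378e-03,  9.76996065e-01,  2.13254758e-01, -1.16629260e-04]), 'contact_force': array([-0.31229334,  0.28989476, -0.67104817]), 'ft_torque': array([ 0.00495793,  0.01249779, -0.05937257]), 'gripper_width': 1.0005430184471147}
scene {'fovy': 53.03597156700347, 'cx': 327.3035943464628, 'cy': 203.81151826861716, 'rvec': array([ 0.70174916, -2.57302694,  1.16394502]), 'tvec': array([0.40781699, 0.33118803, 1.20301016])}
top {'fovy': 46.428643671091095, 'cx': 321.17120326499116, 'cy': 202.56988699647684, 'rvec': array([ 2.11464547, -2.10590195,  0.21650428]), 'tvec': array([-0.07534752,  0.53800246,  1.41572278])}
wrist {'fovy': 65.70646984690485, 'cx': 320.84305294483994, 'cy': 204.80226936105024, 'rvec': array([-2.42636271,  1.55630025,  0.23548707]), 'tvec': array([-0.62383361, -0.03828109,  0.38006283])}
0.15
```

View pics/scene0.png

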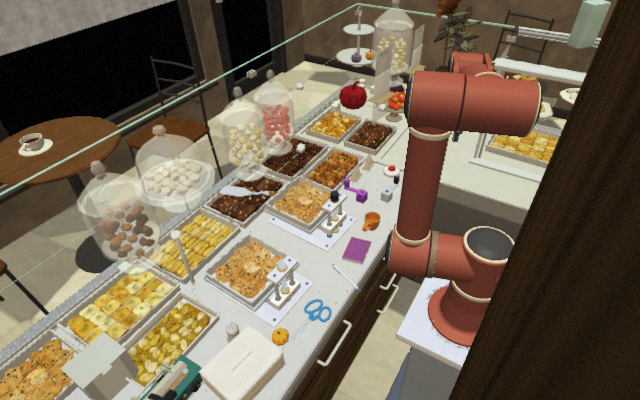

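View pics/top0.png

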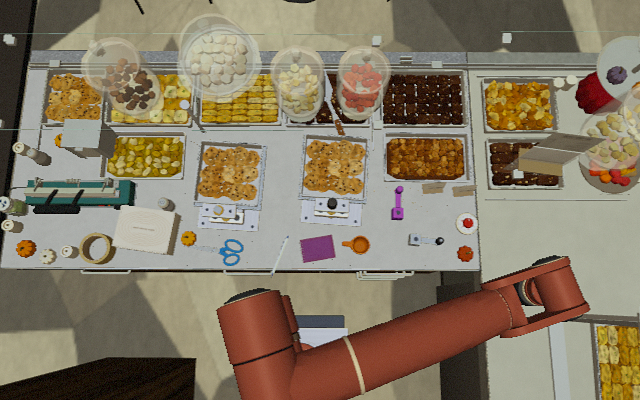

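View pics/wrist0.png

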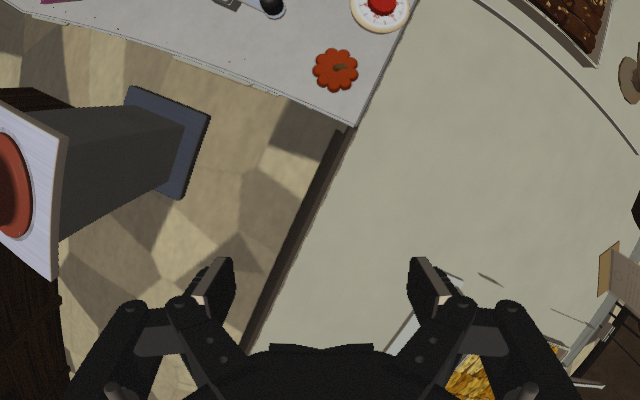

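```bash
python3 - <<'E'
from plant import *
for c in ["top","scene"]:
    for n in ["crank","knob_mid","shaft_tip","lift_seat","lift_top","rest_top","cookie_tray","cup","order_pad","timer","card","pumpkin","shaker"]:
        if c=="scene" and n in("cup","order_pad","pumpkin","shaker","card"): continue
        print(c,n,[(r['location'].round(4) if hasattr(r['location'],'round') else r['location'],round(r['confidence'],2)) for r in place_of(c,n)])
print(state()['time'])
E
```

```text
top crank [([0.4274, -0.3715, -0.0023], 0.58), ([0.5086, -0.3202, 0.0012], 0.58)]
top knob_mid [([0.4127, -0.4433, 0.0603], 0.57), ([0.5785, -0.3192, 0.0546], 0.53)]
top shaft_tip [([0.4882, 0.2267, 0.1855], 0.47)]
top lift_seat [([0.489, 0.228, 0.1591], 0.9)]
top lift_top []
top rest_top [([0.6405, -0.1118, 0.0685], 0.73)]
top cookie_tray [([0.4767, -0.5426, -0.0006], 0.74)]
top cup [([0.4073, -0.1793, 0.002], 0.72)]
top order_pad [([0.3917, -0.0616, 0.0049], 0.58)]
top timer [([0.478, -0.5424, -0.0013], 0.95)]
top card [([0.5954, -0.4389, 0.0006], 0.76)]
top pumpkin [([0.4208, 0.353, 0.0049], 0.69), ([0.4912, 0.2266, 0.1887], 0.42)]
top shaker [([0.5287, 0.4183, -0.0046], 0.76), ([0.4041, -0.1832, -0.0007], 0.72), ([0.4261, -0.3698, -0.0043], 0.59), ([0.6378, -0.1123, 0.0696], 0.29)]
scene crank [([0.5071, -0.3204, -0.0032], 0.72), ([0.4259, -0.3714, 0.0011], 0.59), ([0.413, -0.4432, 0.0564], 0.22)]
scene knob_mid [([0.5753, -0.3176, 0.0581], 0.79), ([0.4139, -0.4423, 0.0525], 0.72)]
scene shaft_tip [([0.4891, 0.2243, 0.1841], 0.5)]
scene lift_seat [([0.4917, 0.226, 0.157], 0.95)]
scene lift_top [([0.4273, -0.3717, -0.0001], 0.65)]
scene rest_top [([0.4909, 0.224, 0.1572], 0.69), ([0.6419, -0.115, 0.0668], 0.58), ([0.5993, -0.4436, 0.0009], 0.18)]
scene cookie_tray [([0.6296, 0.222, 0.0455], 0.81), ([0.4262, -0.3702, 0.0009], 0.62)]
scene timer [([0.4772, -0.539, -0.0009], 0.66)]
1.2
```

```bash
python3 - <<'E'
import cv2,numpy as np
s=cv2.imread("pics/scene0.png");t=cv2.imread("pics/top0.png")
a=cv2.resize(s[160:320,200:420],None,fx=3.6,fy=3.6,interpolation=cv2.INTER_CUBIC)
cv2.imwrite("pics/z1.png",a)
b=cv2.resize(t[130:260,180:480],None,fx=2.66,fy=2.66,interpolation=cv2.INTER_CUBIC)
cv2.imwrite("pics/z2.png",b)
E
```

```text
(no output)
```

View pics/z1.png

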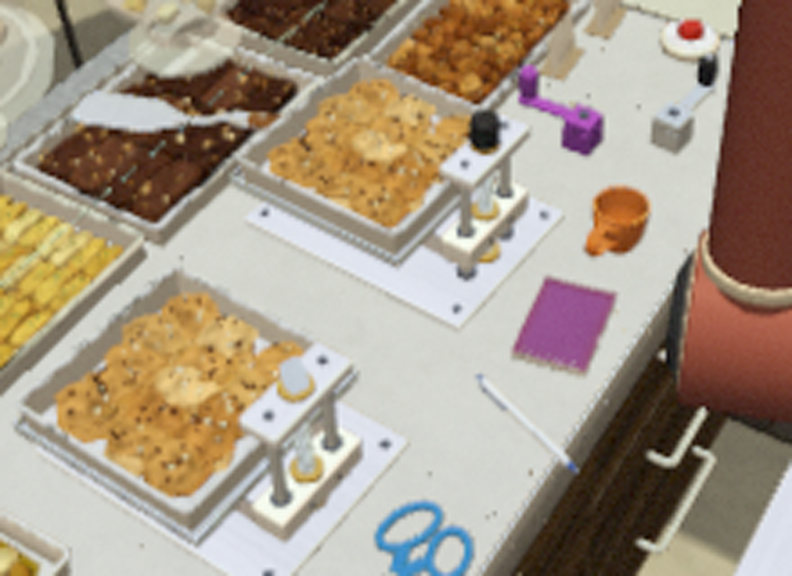

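View pics/z2.png

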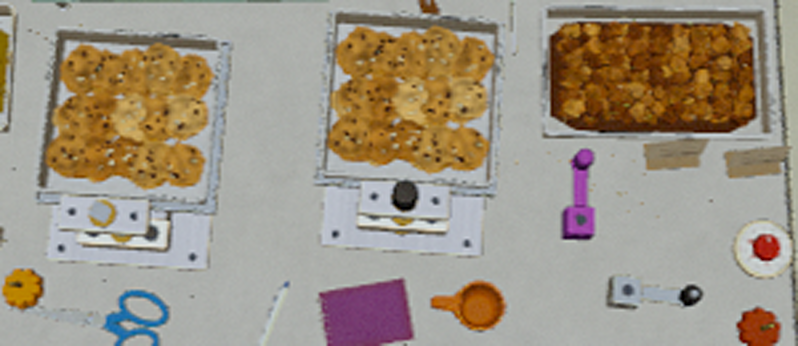

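```bash
cat > h.py <<'E'
from plant import *
import numpy as np, cv2
from scipy.spatial.transform import Rotation as R
def cam(n):
    m=camera_model(n);Rm=R.from_rotvec(m['rvec']).as_matrix();f=200/np.tan(np.radians(m['fovy'])/2)
    return Rm,np.array(m['tvec']),f,m['cx'],m['cy']
def proj(n,P,c=None):
    Rm,t,f,cx,cy=c or cam(n);p=np.atleast_2d(P)@Rm.T+t
    if n!='wrist': return np.c_[f*p[:,0]/p[:,2]+cx,f*p[:,1]/p[:,2]+cy]
    r=np.hypot(p[:,0],p[:,1]);th=np.arctan2(r,p[:,2]);k=f*th/np.maximum(r,1e-9)
    return np.c_[k*p[:,0]+cx,k*p[:,1]+cy]
def ray(n,uv,c=None):
    Rm,t,f,cx,cy=c or cam(n);uv=np.atleast_2d(uv)-[cx,cy]
    if n!='wrist': d=np.c_[uv/f,np.ones(len(uv))]
    else:
        r=np.linalg.norm(uv,axis=1);th=r/f;d=np.c_[uv*(np.sin(th)/np.maximum(r,1e-9))[:,None],np.cos(th)]
    return -Rm.T@t,d@Rm
def onz(n,uv,z,c=None):
    o,d=ray(n,uv,c);return o+d*((z-o[2])/d[:,2])[:,None]
def tool():
    s=state();r=R.from_quat(np.r_[s['tool_rot'][1:],s['tool_rot'][0]]);m=r.as_matrix()
    return s,m
def psi(m): return np.degrees(np.arctan2(m[1,0],m[0,0]))
def snap(n,name,crop=None,fx=1):
    c=cam(n);im=grab_frame(n);o=im
    if crop: o=im[crop[1]:crop[3],crop[0]:crop[2]]
    cv2.imwrite(f"pics/{name}.png",cv2.resize(o,None,fx=fx,fy=fx,interpolation=cv2.INTER_CUBIC)[:,:,::-1])
    return im,c
E
python3 - <<'E'
from h import *
s,m=tool();Rm,t,*_=cam('wrist');o=-Rm.T@t
print(m.round(3),psi(m)); print("cam in tool",m.T@(o-s['tool_pos']),"axis in tool",m.T@Rm[2],Rm.round(2))
E
```

```text
[[ 0.909  0.417  0.   ]
 [ 0.417 -0.909 -0.   ]
 [ 0.     0.    -1.   ]] 24.627378778593876
cam in tool [ 0.07492428 -0.00028774 -0.14317736] axis in tool [-2.93536613e-01 -7.80303289e-05  9.55947829e-01] [[ 0.42 -0.91 -0.  ]
 [-0.87 -0.4   0.29]
 [-0.27 -0.12 -0.96]]
```

Call:
{"api": "drive_tool", "payload": {
  "series": [
    [[0.03, -0.0, 0], [0, 0, 7.8]],
    [[0.06, 0.03, 0], [0, 0, 15.6]],
    [[0.09, 0.07, 0], [0, 0, 23.4]],
    [[0.12, 0.11, -0.01], [0, 0, 31.2]],
    [[0.145, 0.15, -0.02], [0, 0, 39]],
    [[0.16, 0.18, -0.03], [0, 0, 46.8]],
    [[0.167, 0.197, -0.03], [0, 0, 54.8]],
    [[0.167, 0.197, -0.03], [0, 0, 54.8]]
  ],
  "fingers": -1
}}

```text
time: 2.0
tool_pos: [0.4282, -0.3689, 0.2008]
tool_rot: [-0.0, 0.768, 0.64, 0.0]
contact_force: [0.0, 0.3, -0.1]
gripper_width: 0.999
```

```bash
python3 - <<'E'
from h import *
s,m=tool();print(s['time'],s['tool_pos'],psi(m),s['joint_pos'])
im,c=snap('wrist','w1')
for n in ["crank","knob_mid"]:
    print(n,[(np.round(r['location'],4),round(r['confidence'],2)) for r in place_of('wrist',n)])
P=np.array([[.4267,-.371,.041]]);print(proj('wrist',P,c), proj('wrist',[[.4133,-.443,.057]],c))
E
```

```text
2.0 [ 0.42824399 -0.36886828  0.20082859] 79.65339696103642 [-8.42907000e-01 -6.81252098e-02  1.78436388e+00  4.05569283e-04
  1.42630626e+00 -6.62383526e-01]
crank [(array([ 0.4207, -0.3724,  0.0008]), 0.95), (array([ 0.5082, -0.3168,  0.0011]), 0.69)]
knob_mid [(array([ 0.4115, -0.4406,  0.0555]), 0.91), (array([ 0.5725, -0.3197,  0.0534]), 0.9)]
[[319.94394486 190.27295023]] [[319.70416244 262.49963302]]
```

View pics/w1.png

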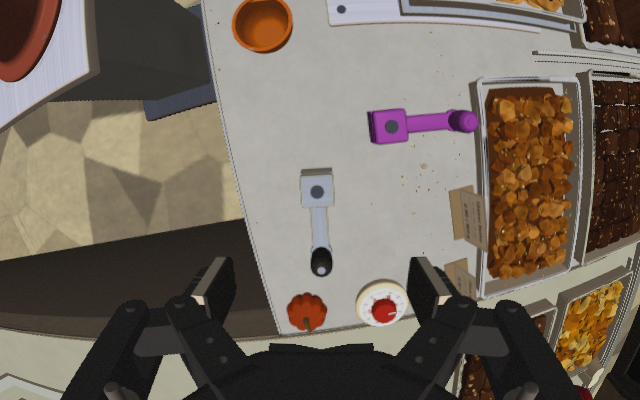

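```bash
python3 - <<'E'
import cv2
a=cv2.imread("pics/w1.png")[155:285,270:370];cv2.imwrite("pics/w1z.png",cv2.resize(a,None,fx=4.6,fy=4.6,interpolation=cv2.INTER_CUBIC))
E
```

```text
(no output)
```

View pics/w1z.png

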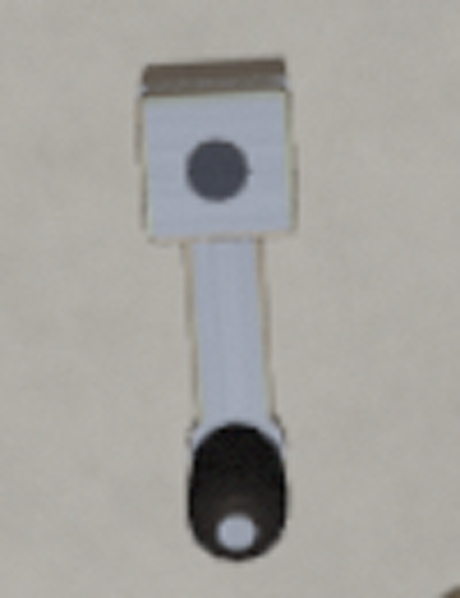

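```bash
python3 - <<'E'
from h import *
f=lambda x,y:(270+x/4.6,155+y/4.6)
h=onz('wrist',[f(217,169)],.041)[0];k=onz('wrist',[f(237,532)],.076)[0]
co=onz('wrist',[f(145,95),f(293,92),f(297,235),f(150,240)],.041)
print(h,k,np.linalg.norm(k-h),np.degrees(np.arctan2(*(k-h)[1::-1])),co.mean(0),co)
e=(co[3]+co[2]-co[0]-co[1]);print(np.degrees(np.arctan2(e[1],e[0])))
E
```

```text
[ 0.42279217 -0.37555263  0.041     ] [ 0.41390477 -0.44628224  0.076     ] 0.07941450545868046 -97.16185900562873 [ 0.4238152  -0.37514115  0.041     ] [[ 0.41052609 -0.35624718  0.041     ]
 [ 0.4423023  -0.36159022  0.041     ]
 [ 0.43748863 -0.39383908  0.041     ]
 [ 0.40494379 -0.38888814  0.041     ]]
-99.10198526208843
```

Call:
{"api": "drive_tool", "payload": {
  "series": [
    [[-0.004, -0.005, -0.045], [0, 0, 1.9]],
    [[-0.004, -0.005, -0.09], [0, 0, 1.9]],
    [[-0.004, -0.005, -0.1], [0, 0, 1.9]],
    [[-0.004, -0.005, -0.1], [0, 0, 1.9]]
  ]
}}

```text
time: 2.55
tool_pos: [0.422, -0.3759, 0.0994]
tool_rot: [-0.002, 0.759, 0.651, -0.0]
contact_force: [0.5, -1.0, 0.5]
gripper_width: 1.001
```

```bash
python3 - <<'E'
from h import *
s,m=tool();print(s['time'],s['tool_pos'],psi(m))
im,c=snap('wrist','w2',(240,130,410,290),4)
for n in ["crank","knob_mid"]:
    print(n,[(np.round(r['location'],4),round(r['confidence'],2)) for r in place_of('wrist',n)])
print((proj('wrist',np.array([[.424,-.3735,.041],[.4139,-.443,.076]]),c)-[240,130])*4)
E
```

```text
2.55 [ 0.42198794 -0.37586193  0.09936284] 81.19941808936959
crank [(array([ 0.5076, -0.3206,  0.0011]), 0.66), (array([ 0.4221, -0.3714,  0.0034]), 0.63)]
knob_mid [(array([ 0.5741, -0.3214,  0.054 ]), 0.87), (array([ 0.4121, -0.4407,  0.0565]), 0.85)]
[[334.53510095 358.89026019]
 [337.51125119 809.02726637]]
```

View pics/w2.png

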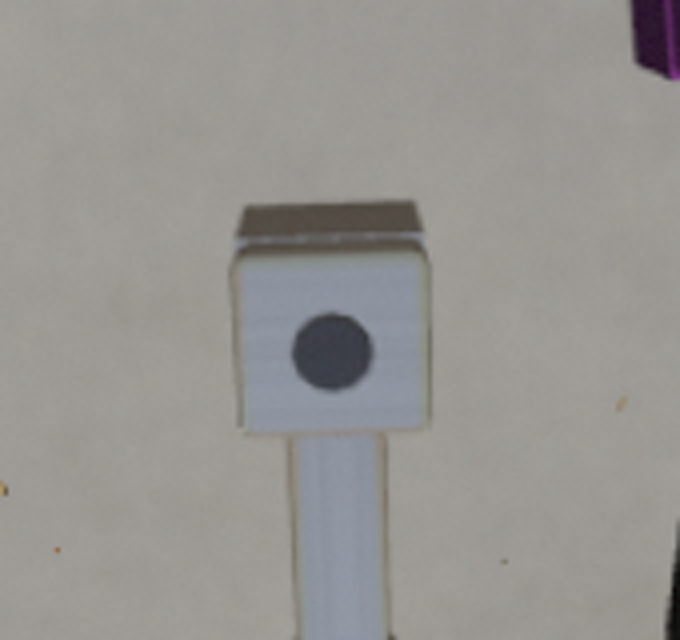

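```bash
python3 - <<'E'
from h import *
for i in range(3):
    s,m=tool();print(s['time'],s['tool_pos'],psi(m),s['contact_force'])
    grab_frame('wrist')
print(onz('wrist',[(240+332/4,130+352/4)],.041))
E
```

```text
2.7 [ 0.42458427 -0.3779592   0.10426821] 81.27555559444133 [-0.14069008  0.11876844 -0.0358459 ]
2.75 [ 0.42472574 -0.37794293  0.10447601] 81.29372002243224 [-0.05216362 -0.17956069  0.75090248]
2.8 [ 0.42467646 -0.3777552   0.10431522] 81.30551968538572 [-0.06637271  0.03249483  1.10142287]
[[ 0.4264322 -0.3757512  0.041    ]]
```

```bash
python3 - <<'E'
from h import *
s,m=tool()
im,c=snap('wrist','w3',(240,130,410,290),4)
g=cv2.cvtColor(im,cv2.COLOR_RGB2GRAY)[190:250,290:350]
n,l,st,ce=cv2.connectedComponentsWithStats((g<95).astype(np.uint8))
print(st,ce+[290,190])
for i in range(1,n): print(onz('wrist',[ce[i]+[290,190]],.041,c),s['tool_pos'])
print([(np.round(r['location'],4),round(r['confidence'],2)) for r in place_of('wrist','crank')])
E
```

```text
[[   0    0   60   60 3318]
 [  18   14   20   19  282]] [[319.65732369 220.07564798]
 [317.64893617 212.72695035]]
[[ 0.42330518 -0.37129601  0.041     ]] [ 0.42453004 -0.37742632  0.10392052]
[(array([ 0.4221, -0.3711,  0.003 ]), 0.77), (array([ 5.078e-01, -3.187e-01,  4.000e-04]), 0.65), (array([ 0.597 , -0.4364,  0.0031]), 0.21)]
```

View pics/w3.png

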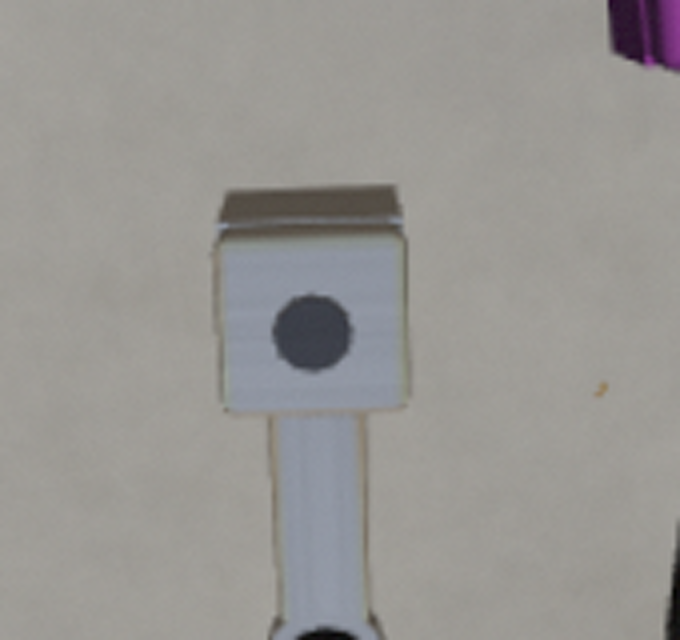

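Call:
{"api": "drive_tool", "payload": {
  "series": [
    [[-0.001, 0.006, -0.02], [0, 0, 0]],
    [[-0.001, 0.006, -0.05], [0, 0, 0]],
    [[-0.001, 0.006, -0.08], [0, 0, 0]],
    [[-0.001, 0.006, -0.094], [0, 0, 0]],
    [[-0.001, 0.006, -0.094], [0, 0, 0]],
    [[-0.001, 0.006, -0.094], [0, 0, 0]],
    [[-0.001, 0.006, -0.094], [0, 0, 0]]
  ],
  "fingers": -0.3
}}

```text
time: 3.65
tool_pos: [0.4236, -0.3714, 0.0094]
tool_rot: [0.002, 0.759, 0.652, 0.0]
contact_force: [0.3, -0.6, 0.1]
gripper_width: 0.647
```

Call:
{"api": "drive_tool", "payload": {
  "series": [
    [[0, 0, 0], [0, 0, 0]],
    [[0, 0, 0], [0, 0, 0]],
    [[0, 0, 0], [0, 0, 0]],
    [[0, 0, 0], [0, 0, 0]],
    [[0, 0, 0], [0, 0, 0]]
  ],
  "fingers": 1
}}

```text
time: 4.15
tool_pos: [0.4235, -0.3713, 0.0091]
tool_rot: [0.002, 0.759, 0.652, 0.0]
contact_force: [0.0, 0.5, 6.3]
gripper_width: 0.393
```

```bash
python3 - <<'E'
from h import *
s,m=tool();print(s['time'],s['tool_pos'],psi(m),s['contact_force'],s['gripper_width'])
im,c=snap('wrist','w4')
s,m=tool();print(s['time'],s['tool_pos'],psi(m),s['contact_force'],s['gripper_width'],s['ft_torque'])
E
```

```text
4.15 [ 0.4235272  -0.37125924  0.00913608] 81.32471208019594 [0.03539689 0.50138896 6.29794253] 0.3928781720034778
4.2 [ 0.42353626 -0.37124014  0.00912998] 81.32353341044433 [-0.05201553  0.53485863  6.65655814] 0.3937916088084693 [ 0.1275509  -0.02522906 -0.00443999]
```

View pics/w4.png

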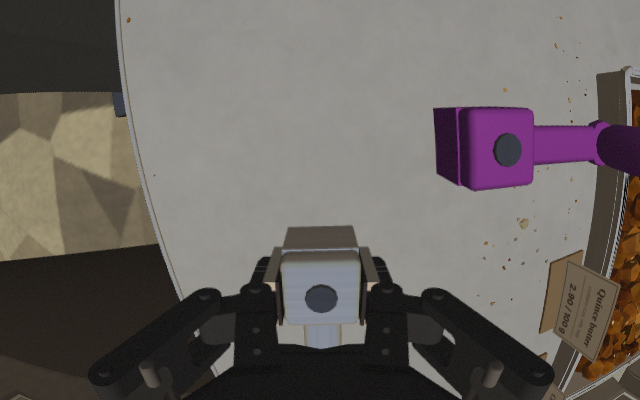

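```bash
python3 - <<'E'
from h import *
print(onz('wrist',[(321,298.5)],.041),camera_model('wrist'),state()['joint_pos'])
E
```

```text
[[ 0.42332055 -0.37227254  0.041     ]] {'fovy': 65.70646984690485, 'cx': 320.84305294483994, 'cy': 204.80226936105024, 'rvec': array([-2.83444378,  0.21525705,  0.02950136]), 'tvec': array([-0.47460624, -0.2622978 ,  0.07723144])} [-8.51928821e-01  1.50461123e-01  1.90928108e+00  2.40491555e-04
  1.07867338e+00 -7.00611626e-01]
```

Call:
{"api": "drive_tool", "payload": {
  "series": [
    [[0, 0, 0.03], [0, 0, 0]],
    [[0, 0, 0.075], [0, 0, 0]],
    [[0, 0, 0.12], [0, 0, 8]],
    [[0, 0.01, 0.165], [0, 0, 16]],
    [[0, 0.03, 0.21], [0, 0, 24]],
    [[0.0, 0.06, 0.25], [0, 0, 32]],
    [[0.0, 0.1, 0.26], [0, 0, 40]],
    [[0.0, 0.14, 0.26], [0, 0, 48]]
  ]
}}

```text
time: 5.0
tool_pos: [0.4228, -0.2295, 0.27]
tool_rot: [0.002, 0.426, 0.905, -0.0]
contact_force: [1.1, -0.7, -2.9]
gripper_width: 0.392
```

Call:
{"api": "drive_tool", "payload": {
  "series": [
    [[0, 0.045, 0], [0, 0, 8]],
    [[0, 0.09, 0], [0, 0, 16]],
    [[0.005, 0.135, 0], [0, 0, 24]],
    [[0.01, 0.18, 0], [0, 0, 32]],
    [[0.015, 0.225, 0], [0, 0, 40]],
    [[0.02, 0.265, 0], [0, 0, 48]],
    [[0.03, 0.3, 0], [0, 0, 56]],
    [[0.04, 0.34, 0], [0, 0, 64]]
  ]
}}

```text
time: 5.8
tool_pos: [0.4617, 0.1113, 0.2662]
tool_rot: [-0.001, -0.119, 0.993, -0.0]
contact_force: [0.2, -0.4, -3.6]
gripper_width: 0.387
```

Call:
{"api": "drive_tool", "payload": {
  "series": [
    [[0.005, 0.03, 0], [0, 0, 8]],
    [[0.01, 0.06, 0], [0, 0, 16]],
    [[0.015, 0.09, 0], [0, 0, 24]],
    [[0.02, 0.12, 0], [0, 0, 32]],
    [[0.025, 0.14, 0], [0, 0, 40]],
    [[0.028, 0.15, 0], [0, 0, 48]],
    [[0.028, 0.15, 0], [0, 0, 56]],
    [[0.028, 0.15, 0], [0, 0, 64]]
  ]
}}

```text
time: 6.6
tool_pos: [0.4896, 0.26, 0.2657]
tool_rot: [-0.001, -0.627, 0.779, 0.0]
contact_force: [-0.0, -0.1, -2.8]
gripper_width: 0.395
```

```bash
python3 - <<'E'
from h import *
s,m=tool();print(s['time'],s['tool_pos'],psi(m),s['joint_pos'][[0,5]],s['gripper_width'])
grab_frame('wrist');grab_frame('wrist');grab_frame('wrist')
s,m=tool();print(s['time'],s['tool_pos'],psi(m))
im,c=snap('wrist','w5')
for n in ["shaft_tip","lift_seat"]:
    print(n,[(np.round(r['location'],4),round(r['confidence'],2)) for r in place_of('wrist',n)])
E
```

```text
6.6 [0.48963448 0.26001055 0.26569842] -102.29532586527742 [ 0.35402479 -2.57296532] 0.3950125858324663
6.75 [0.48979059 0.25966772 0.26609287] -102.82700137705864
shaft_tip [(array([0.4903, 0.2279, 0.1879]), 0.72)]
lift_seat [(array([0.487 , 0.2271, 0.1612]), 0.8)]
```

View pics/w5.png

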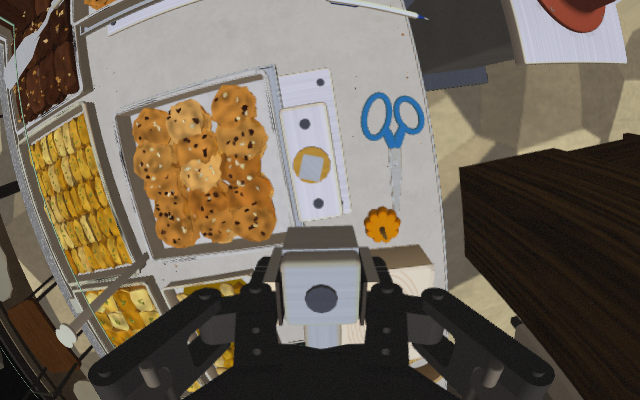

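```bash
python3 - <<'E'
import cv2
a=cv2.imread("pics/w5.png")[120:220,270:360];cv2.imwrite("pics/w5z.png",cv2.resize(a,None,fx=6,fy=6,interpolation=cv2.INTER_CUBIC))
E
```

```text
(no output)
```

View pics/w5z.png

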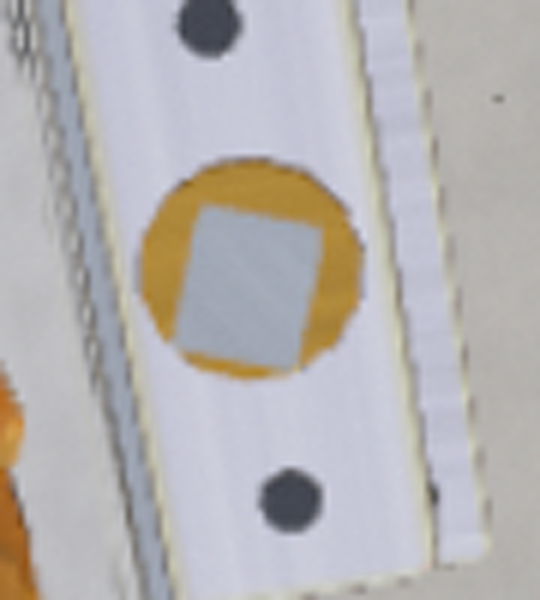

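```bash
cat > fit.py <<'E'
from h import *
def hull(x,y,th,c,n='wrist',off=(0,0)):
    P=[]
    for z,w in((.160,8),(.180,8),(.185,5)):
        for a,b in((1,1),(1,-1),(-1,1),(-1,-1)):
            v=np.array([a*w,b*w])/1000;C,S=np.cos(th),np.sin(th)
            P.append([x+C*v[0]-S*v[1],y+S*v[0]+C*v[1],z])
    return cv2.convexHull(proj(n,np.array(P),c).astype(np.float32))[:,0]
E
python3 - <<'E'
from fit import *
c=cam('wrist')
f=lambda x,y:(270+x/6-.5+.08,120+y/6-.5+.08)
b=onz('wrist',[f(251,268.5)],.160,c)[0];print("bearing",b)
q=np.array([f(205,205),f(322,228),f(298,370),f(175,345)],np.float32)
from scipy.optimize import minimize
S=20;o=np.array([290,140])
def msk(p):
    m=np.zeros((60*S,50*S),np.uint8);cv2.fillConvexPoly(m,((p-o)*S).astype(np.int32),1);return m
T=msk(q)
best=[]
def cost(p):
    m=msk(hull(p[0],p[1],p[2],c));return 1-(m&T).sum()/(m|T).sum()
for t0 in np.radians([0,20,40,60,80]):
    r=minimize(cost,[b[0],b[1],t0],method='Nelder-Mead',options=dict(initial_simplex=[[b[0],b[1],t0],[b[0]+.002,b[1],t0],[b[0],b[1]+.002,t0],[b[0],b[1],t0+.15]]))
    print(r.fun,r.x[:2],np.degrees(r.x[2])%90)
for t in range(0,90,10): print(t,cost([b[0],b[1],np.radians(t)]).round(3),end=' ')
E
```

```text
bearing [0.49028082 0.22632598 0.16      ]
0.05388502019602448 [0.49013146 0.22677311] 65.5103659884866
0.05384314690680603 [0.49028559 0.22689258] 66.08216975869993
0.05398844655930424 [0.49017182 0.2269373 ] 65.5321520691957
0.05337138331981306 [0.49013116 0.22675707] 65.2751754739994
0.05399472163118002 [0.49013844 0.22669655] 65.84487510226123
0 0.248 10 0.283 20 0.296 30 0.287 40 0.255 50 0.196 60 0.106 70 0.092 80 0.186
```

Call:
{"api": "drive_tool", "payload": {
  "series": [
    [[0, -0.015, 0], [0, 0, -6]],
    [[0, -0.034, -0.02], [0, 0, -11.7]],
    [[0, -0.034, -0.055], [0, 0, -11.7]],
    [[0, -0.034, -0.06], [0, 0, -11.7]],
    [[0, -0.034, -0.06], [0, 0, -11.7]],
    [[0, -0.034, -0.06], [0, 0, -11.7]]
  ]
}}

```text
time: 7.5
tool_pos: [0.4911, 0.2263, 0.2089]
tool_rot: [0.001, -0.542, 0.84, -0.0]
contact_force: [0.6, -0.6, -2.0]
gripper_width: 0.389
```

```bash
python3 - <<'E'
from h import *
s,m=tool();print(s['time'],s['tool_pos'],psi(m)%360,s['joint_pos'][[0,5]],s['gripper_width'],s['contact_force'])
im,c=snap('wrist','w6')
s,m=tool();print(s['time'],s['tool_pos'],psi(m)%360)
im,c=snap('scene','s6',(230,220,340,310),6)
E
```

```text
7.5 [0.49114255 0.22626963 0.20893238] 245.6202017641571 [ 0.29403558 -2.42205609] 0.3893651060105666 [ 0.59909374 -0.57170741 -1.99547801]
7.55 [0.49144048 0.22640483 0.20945237] 245.6331767503906
```

View pics/w6.png

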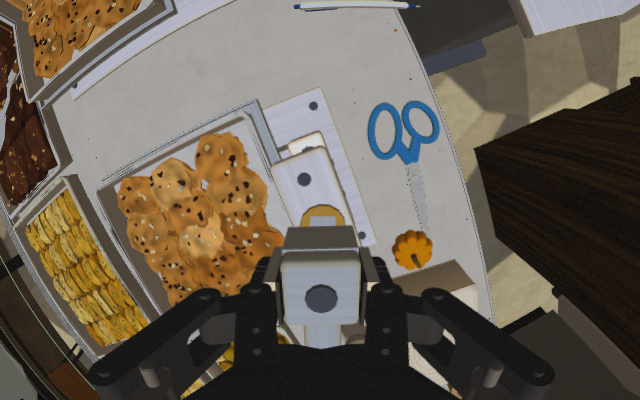

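View pics/s6.png

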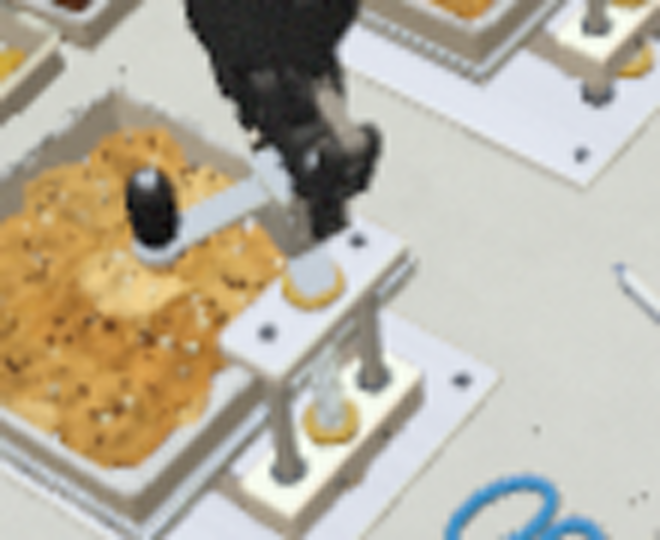

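Call:
{"api": "drive_tool", "payload": {
  "series": [
    [[-0.0014, -0.0006, -0.005], [0, 0, 0]],
    [[-0.0014, -0.0006, -0.01], [0, 0, 0]],
    [[-0.0014, -0.0006, -0.014], [0, 0, 0]],
    [[-0.0014, -0.0006, -0.018], [0, 0, 0]],
    [[-0.0014, -0.0006, -0.02], [0, 0, 0]],
    [[-0.0014, -0.0006, -0.022], [0, 0, 0]]
  ]
}}

```text
time: 8.2
tool_pos: [0.4891, 0.2254, 0.1852]
tool_rot: [0.0, -0.542, 0.84, 0.0]
contact_force: [1.0, -0.1, -1.8]
gripper_width: 0.394
```

Call:
{"api": "drive_tool", "payload": {
  "series": [
    [[0, 0.0, -0.004], [0, 0, 0]],
    [[0, 0.0, -0.008], [0, 0, 0]],
    [[0, 0.0, -0.012], [0, 0, 0]],
    [[0, 0.0, -0.014], [0, 0, 0]],
    [[0, 0.0, -0.014], [0, 0, 0]]
  ]
}}

```text
time: 8.7
tool_pos: [0.489, 0.2254, 0.1708]
tool_rot: [0.0, -0.542, 0.84, 0.0]
contact_force: [1.7, 2.9, -4.8]
gripper_width: 0.391
```

```bash
python3 - <<'E'
from h import *
s,m=tool();print(s['time'],s['tool_pos'],psi(m)%360,s['joint_pos'][[0,5]],s['gripper_width'],s['contact_force'],s['ft_torque'])
im,c=snap('scene','s7',(230,220,340,310),6)
s,m=tool();print(s['time'],s['tool_pos'],psi(m)%360,s['contact_force'])
E
```

```text
8.7 [0.48899673 0.2254455  0.17082297] 245.62465575615238 [ 0.29350822 -2.42274699] 0.39075993824412797 [ 1.71806862  2.92113357 -4.78005513] [ 0.39732781 -0.33697597  0.02112635]
8.75 [0.48898837 0.22547899 0.17083954] 245.62793688888615 [ 2.36677186  3.47984961 -5.41232753]
```

View pics/s7.png

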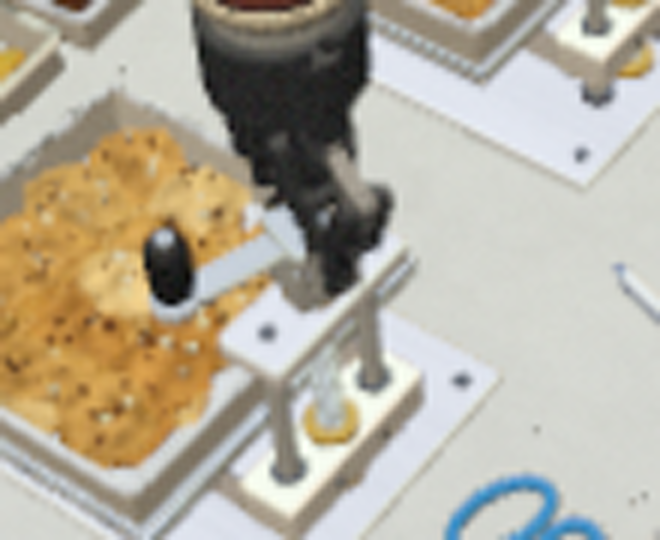

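Call:
{"api": "drive_tool", "payload": {
  "series": [
    [[0.0006, 0.001, 0], [0, 0, -6]],
    [[0.0006, 0.001, 0], [0, 0, -14]],
    [[0.0006, 0.001, 0], [0, 0, -22]],
    [[0.0006, 0.001, 0], [0, 0, -30]]
  ]
}}

```text
time: 9.15
tool_pos: [0.4898, 0.2261, 0.1711]
tool_rot: [0.0, -0.303, 0.953, -0.0]
contact_force: [2.1, 1.1, -4.4]
gripper_width: 0.39
```

```bash
python3 - <<'E'
from h import *
s,m=tool();print(s['time'],s['tool_pos'],psi(m)%360,s['joint_pos'][[0,5]],s['gripper_width'],s['contact_force'],s['ft_torque'])
E
```

```text
9.15 [0.48977125 0.22609678 0.17106893] 215.32489689292373 [ 0.2947794  -1.89244847] 0.39006653542453334 [ 2.1041578   1.06532995 -4.41583134] [ 0.21642102 -0.33353515  0.2078145 ]
```

Call:
{"api": "drive_tool", "payload": {
  "series": [
    [[0.0004, 0, 0], [0, 0, -8.5]],
    [[0.0004, 0, 0], [0, 0, -17]],
    [[0.0004, 0, 0], [0, 0, -25.5]],
    [[0.0004, 0, 0], [0, 0, -34]],
    [[0.0004, 0, 0], [0, 0, -42.5]],
    [[0.0004, 0, 0], [0, 0, -51]],
    [[0.0004, 0, 0], [0, 0, -59.5]],
    [[0.0004, 0, 0], [0, 0, -68]]
  ]
}}

```text
time: 9.95
tool_pos: [0.4898, 0.2264, 0.1711]
tool_rot: [-0.0, 0.281, 0.96, -0.0]
contact_force: [0.8, 2.1, -2.8]
gripper_width: 0.384
```

Call:
{"api": "drive_tool", "payload": {
  "series": [
    [[0.0, 0, 0], [0, 0, -8.5]],
    [[0.0, 0, 0], [0, 0, -17]],
    [[0.0, 0, 0], [0, 0, -25.5]],
    [[0.0, 0, 0], [0, 0, -34]],
    [[0.0, 0, 0], [0, 0, -42.5]],
    [[0.0, 0, 0], [0, 0, -51]],
    [[0.0, 0, 0], [0, 0, -59.5]],
    [[0.0, 0, 0], [0, 0, -68]]
  ]
}}

```text
time: 10.75
tool_pos: [0.4901, 0.2264, 0.1711]
tool_rot: [-0.0, 0.77, 0.638, 0.0]
contact_force: [2.0, 1.8, -4.2]
gripper_width: 0.389
```

Call:
{"api": "drive_tool", "payload": {
  "series": [
    [[0.0, 0, 0], [0, 0, -8.5]],
    [[0.0, 0, 0], [0, 0, -17]],
    [[0.0, 0, 0], [0, 0, -25.5]],
    [[0.0, 0, 0], [0, 0, -34]],
    [[0.0, 0, 0], [0, 0, -42.5]],
    [[0.0, 0, 0], [0, 0, -51]],
    [[0.0, 0, 0], [0, 0, -59.5]],
    [[0.0, 0, 0], [0, 0, -68]]
  ]
}}

```text
time: 11.55
tool_pos: [0.4902, 0.2262, 0.1711]
tool_rot: [0.0, 0.995, 0.098, 0.0]
contact_force: [2.4, 2.2, -4.3]
gripper_width: 0.389
```

```bash
python3 - <<'E'
from h import *
s,m=tool();print(s['time'],s['tool_pos'],psi(m)%360,s['joint_pos'][[0,5]],s['gripper_width'],s['contact_force'],s['ft_torque'])
im,c=snap('scene','s8',(190,170,350,310),5)
im,c=snap('wrist','w8')
E
```

```text
11.55 [0.49021026 0.22621677 0.17106665] 11.305342260168526 [0.29463568 1.66817581] 0.3886174459762315 [ 2.3736517   2.22759948 -4.3093201 ] [ 0.27608737 -0.35475216  0.21806779]
```

View pics/s8.png

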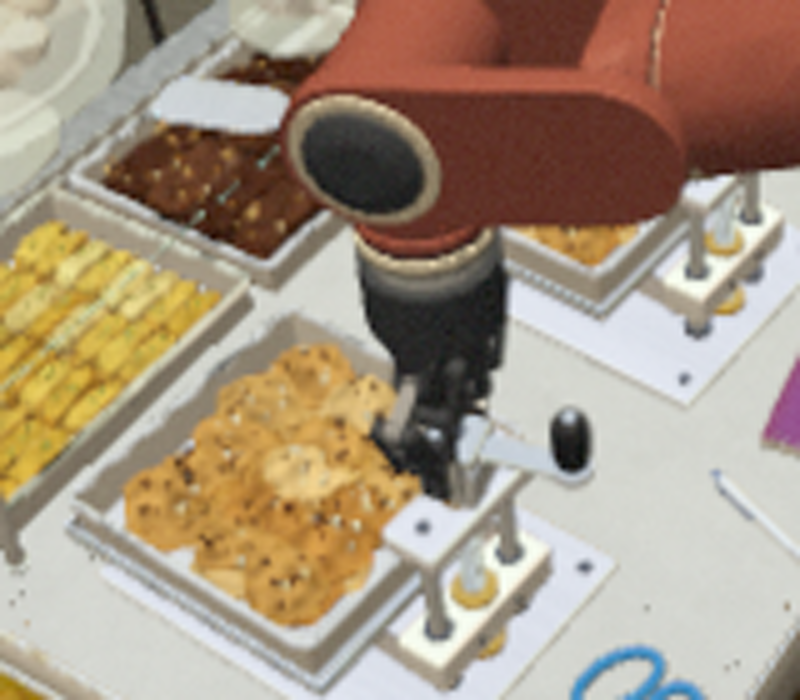

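View pics/w8.png

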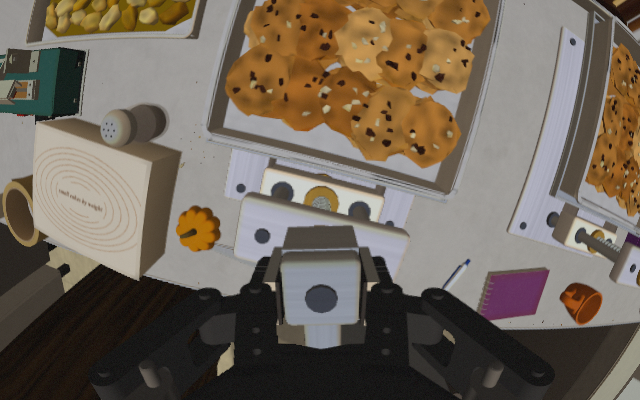

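Call:
{"api": "drive_tool", "payload": {
  "series": [
    [[0.0, 0, 0], [0, 0, -8.5]],
    [[0.0, 0, 0], [0, 0, -17]],
    [[0.0, 0, 0], [0, 0, -25.5]],
    [[0.0, 0, 0], [0, 0, -34]],
    [[0.0, 0, 0], [0, 0, -42.5]],
    [[0.0, 0, 0], [0, 0, -51]],
    [[0.0, 0, 0], [0, 0, -59.5]],
    [[0.0, 0, 0], [0, 0, -68]]
  ]
}}

```text
time: 12.45
tool_pos: [0.4901, 0.226, 0.1711]
tool_rot: [0.0, 0.881, -0.473, 0.0]
contact_force: [1.5, 1.5, -4.0]
gripper_width: 0.391
```

Call:
{"api": "drive_tool", "payload": {
  "series": [
    [[0, 0, 0], [0, 0, 3]],
    [[0, 0, 0], [0, 0, 3]],
    [[0, 0, 0], [0, 0, 3]],
    [[0, 0, 0], [0, 0, 3]]
  ],
  "fingers": -0.3
}}

```text
time: 12.85
tool_pos: [0.4902, 0.2262, 0.1718]
tool_rot: [-0.0, 0.894, -0.449, 0.0]
contact_force: [-0.4, 0.1, -0.0]
gripper_width: 0.648
```

```bash
python3 - <<'E'
from h import *
s,m=tool();print(s['time'],s['tool_pos'],psi(m)%360,s['joint_pos'],s['gripper_width'],s['contact_force'],s['ft_torque'])
E
```

```text
12.85 [0.49020415 0.22620837 0.17179891] 306.6521505648587 [ 2.94570471e-01 -1.07328430e-01  1.87068201e+00 -2.02424354e-04
  1.37778258e+00  2.79650114e+00] 0.648282363379488 [-0.43838576  0.0872049  -0.02141894] [ 0.03197223 -0.05043205 -0.02047205]
```

Call:
{"api": "drive_tool", "payload": {
  "series": [
    [[0, 0, 0.04], [0, 0, 0]],
    [[0, 0, 0.08], [0, 0, 0]],
    [[0, 0, 0.12], [0, 0, 8.5]],
    [[0, -0.02, 0.13], [0, 0, 17]],
    [[-0.01, -0.05, 0.13], [0, 0, 25.5]],
    [[-0.02, -0.09, 0.13], [0, 0, 34]],
    [[-0.03, -0.13, 0.13], [0, 0, 42.5]],
    [[-0.04, -0.166, 0.12], [0, 0, 51]]
  ]
}}

```text
time: 13.65
tool_pos: [0.4508, 0.0611, 0.2937]
tool_rot: [0.0, 1.0, -0.026, 0.002]
contact_force: [0.3, -1.0, 0.8]
gripper_width: 0.651
```

Call:
{"api": "drive_tool", "payload": {
  "series": [
    [[0, 0, 0], [0, 0, 8.5]],
    [[0, 0, 0], [0, 0, 17]],
    [[0, 0, 0], [0, 0, 25.5]],
    [[0, 0, 0], [0, 0, 34]],
    [[0, 0, 0], [0, 0, 42.5]],
    [[0, 0, 0], [0, 0, 51]],
    [[0, 0, 0], [0, 0, 59.5]],
    [[0, 0, 0], [0, 0, 68]]
  ]
}}

```text
time: 14.45
tool_pos: [0.4507, 0.0624, 0.2922]
tool_rot: [0.0, 0.843, 0.537, -0.0]
contact_force: [-0.1, 0.5, -0.4]
gripper_width: 0.652
```

Call:
{"api": "drive_tool", "payload": {
  "series": [
    [[0, 0, 0], [0, 0, 8.5]],
    [[0, 0, 0], [0, 0, 17]],
    [[0, 0, 0], [0, 0, 25.5]],
    [[0, 0, 0], [0, 0, 34]],
    [[0, 0, 0], [0, 0, 42.5]],
    [[0, 0, 0], [0, 0, 51]],
    [[0, 0, 0], [0, 0, 59.5]],
    [[0, 0, 0], [0, 0, 68]]
  ]
}}

```text
time: 15.25
tool_pos: [0.4507, 0.0624, 0.2922]
tool_rot: [0.0, 0.399, 0.917, -0.0]
contact_force: [-0.4, -0.4, 0.4]
gripper_width: 0.653
```

Call:
{"api": "drive_tool", "payload": {
  "series": [
    [[0, 0, 0], [0, 0, 8.5]],
    [[0, 0, 0], [0, 0, 17]],
    [[0, 0, 0], [0, 0, 25.5]],
    [[0, 0, 0], [0, 0, 34]],
    [[0, 0, 0], [0, 0, 42.5]],
    [[0, 0, 0], [0, 0, 46]]
  ]
}}

```text
time: 15.85
tool_pos: [0.4507, 0.0624, 0.2922]
tool_rot: [0.0, 0.01, 1.0, -0.0]
contact_force: [0.2, -0.2, 1.5]
gripper_width: 0.649
```

Call:
{"api": "drive_tool", "payload": {
  "series": [
    [[0, 0, -0.01], [0, -8.5, 0]],
    [[0, 0, -0.03], [0, -17, 0]],
    [[0, 0, -0.06], [0, -25.5, 0]],
    [[0, 0, -0.09], [0, -34, 0]],
    [[0, 0, -0.11], [0, -42, 0]],
    [[0, 0, -0.12], [0, -45, 0]],
    [[0, 0, -0.12], [0, -45, 0]],
    [[0, 0, -0.12], [0, -45, 0]]
  ]
}}

```text
time: 16.65
tool_pos: [0.4507, 0.0624, 0.1724]
tool_rot: [0.383, 0.011, 0.924, 0.005]
contact_force: [0.1, -0.2, -0.3]
gripper_width: 0.646
```

```bash
python3 - <<'E'
from h import *
s,m=tool();print(s['time'],s['tool_pos'],m.round(3),s['joint_pos'],s['gripper_width'],s['contact_force'])
grab_frame('wrist')
im,c=snap('wrist','w9')
o=-c[0].T@c[1];print(o)
for n in ["rest_top","lift_top","cookie_tray"]:
    print(n,[(np.round(r['location'],4),round(r['confidence'],2)) for r in place_of('wrist',n)])
np.savez('w9.npz',im=im,R=c[0],t=c[1])
E
```

```text
16.65 [0.45070137 0.06243991 0.17241563] [[-0.707  0.017  0.707]
 [ 0.024  1.    -0.   ]
 [-0.707  0.017 -0.707]] [-0.04662479 -1.00442036  2.57685422  0.04647216  0.78507372 -1.61268504] 0.6461411874427132 [ 0.11863345 -0.23874139 -0.27422129]
[0.29715095 0.06458225 0.22088327]
rest_top [(array([ 0.6465, -0.116 ,  0.0676]), 0.95)]
lift_top []
cookie_tray [(array([0.627 , 0.2203, 0.0649]), 0.64), (array([0.4914, 0.2299, 0.1619]), 0.34)]
```

View pics/w9.png

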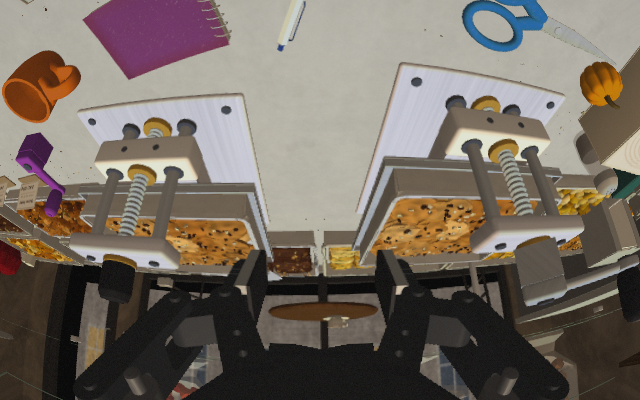

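```bash
python3 - <<'E'
import cv2
a=cv2.imread("pics/w9.png")
for n,(x0,y0,x1,y1) in dict(L=(350,55,610,315),R=(65,80,285,310)).items():
    b=a[y0:y1,x0:x1][::-1,::-1];cv2.imwrite(f"pics/w9{n}.png",cv2.resize(b,None,fx=2.3 if n=='L' else 2.6,fy=2.3 if n=='L' else 2.6,interpolation=cv2.INTER_CUBIC))
E
```

```text
(no output)
```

View pics/w9L.png

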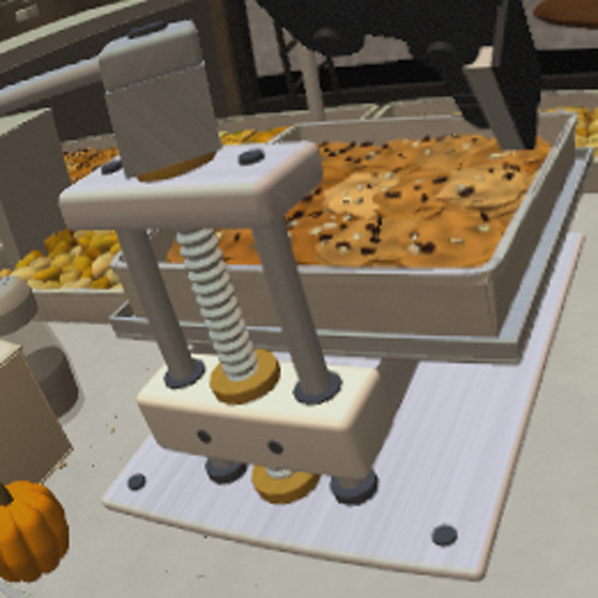

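View pics/w9R.png

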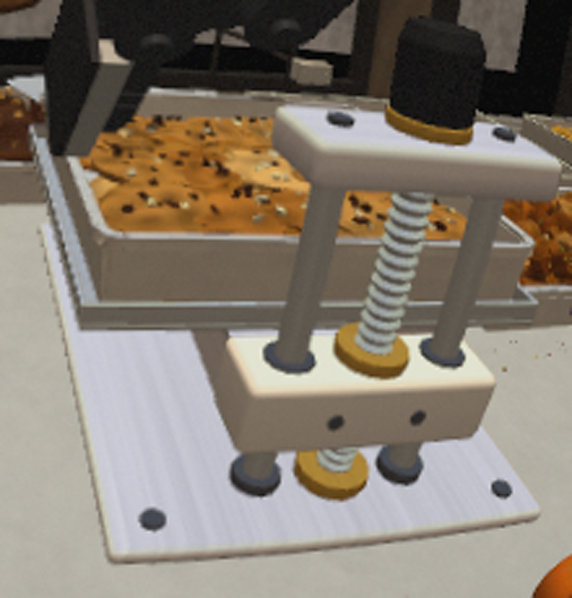

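```bash
cat > hfit.py <<'E'
from h import *
from scipy.optimize import least_squares
d=np.load('w9.npz');_,_,f,cx,cy=cam('wrist');c=(d['R'],d['t'],f,cx,cy)
fl=lambda P,x1,y1,k:np.c_[x1-(np.array(P)[:,0]+.5)/k-.5+0,y1-(np.array(P)[:,1]+.5)/k-.5]
# order: baseL,baseR, topboltL,R, collarL,R, basecollarL,R, platcornerL,R (lower edge), nut ring, base ring
L=fl([(137,482),(444,535),(112,166),(251,157),(184,372),(317,385),(226,465),(354,483),(113,336),(521,362),(245,373),(286,480)],610,315,2.3)
Rr=fl([(153,519),(501,488),(341,118),(504,133),(289,357),(442,351),(255,470),(400,463),(80,327),(537,314),(371,347),(331,468)],285,310,2.6)
def pts(x,y,a,h,g):
    bx,by,bz,cyy,py,bc,k,n,br=g
    Q=np.array([(bx,by,bz),(bx,-by,bz),(0,cyy,.151),(0,-cyy,.151),(0,py,h),(0,-py,h),(0,py,bc),(0,-py,bc),(.028,.107,h+k),(.028,-.107,h+k),(0,0,h+n),(0,0,br)])
    C,S=np.cos(a),np.sin(a);return np.c_[x+C*Q[:,0]-S*Q[:,1],y+S*Q[:,0]+C*Q[:,1],Q[:,2]]
def res(p):
    r=[]
    for i,o in((0,L),(4,Rr)):
        r.append(proj('wrist',pts(*p[i:i+4],p[8:]),c)-o)
    pri=np.r_[(p[0]-.4902)/.001,(p[1]-.2265)/.001]
    return np.r_[np.concatenate(r).ravel(),pri]
p0=[.490,.2265,-.1,.05, .505,-.112,-.05,.05, -.05,.07,.008,.035,.035,.01,.01,.003,.01]
s=least_squares(res,p0,loss='soft_l1')
J=s.jac;C=np.linalg.pinv(J.T@J)
print(s.x.round(4));print(s.fun[:48].reshape(-1,2).round(1).tolist());print("dh",s.x[7]-s.x[3],"+-px1",np.sqrt(C[3,3]+C[7,7]-2*C[3,7]))
E
python3 hfit.py
```

```text
[ 0.4906  0.2272 -0.0591  0.0655  0.5106 -0.1074 -0.0679  0.0688 -0.02
  0.0803  0.0111  0.0338  0.0342  0.0135 -0.005   0.0028  0.0122]
[[0.2, -0.5], [-0.3, -0.3], [-1.5, -6.4], [-1.1, -6.7], [0.3, -0.3], [-0.1, -0.5], [0.1, 0.2], [0.0, -0.2], [-0.2, 0.5], [1.1, 0.3], [0.6, -0.3], [-0.6, 1.6], [-0.3, 0.6], [0.2, 0.2], [0.5, -6.4], [1.5, -5.8], [-0.3, 0.7], [-0.1, -0.1], [-0.4, -0.7], [0.0, 0.5], [-0.6, 0.3], [1.9, -2.9], [-0.5, -0.0], [0.3, -0.6]]
dh 0.0032737673256334476 +-px1 0.0010580019749955095
```

```bash
sed -i 's/bx,by,bz,cyy,py,bc,k,n,br=g/bx,by,bz,cyy,py,bc,k,n,br,ct=g/; s/(0,cyy,.151),(0,-cyy,.151)/(0,cyy,ct),(0,-cyy,ct)/; s/.003,.01\]/.003,.01,.155]/' hfit.py; python3 hfit.py
```

```text
[ 0.4899  0.2264 -0.0602  0.0662  0.5093 -0.1064 -0.0672  0.0697 -0.02
  0.0799  0.0123  0.0339  0.0341  0.0146 -0.005   0.0027  0.0134  0.1568]
[[0.2, -0.3], [-0.2, -0.2], [0.2, -0.3], [0.1, 0.3], [0.1, -0.2], [-0.3, -0.4], [-0.1, 0.4], [-0.1, -0.0], [-0.2, 0.7], [0.4, 0.3], [0.5, -0.3], [-0.6, 1.9], [-0.2, 0.4], [0.2, 0.1], [-0.1, -0.1], [0.0, -0.1], [-0.2, 0.7], [-0.1, -0.0], [-0.2, -0.8], [0.1, 0.4], [0.2, 0.3], [1.7, -2.8], [-0.4, -0.0], [0.3, -0.6]]
dh 0.0035264498455583188 +-px1 0.0010110430139568987
```

Call:
{"api": "drive_tool", "payload": {
  "series": [
    [[0, 0, 0.01], [0, 8, 0]],
    [[0, 0, 0.03], [0, 16, 0]],
    [[0, 0, 0.06], [0, 24, 0]],
    [[0, 0, 0.1], [0, 32, 0]],
    [[0, 0, 0.12], [0, 40, 0]],
    [[0, 0, 0.12], [0, 45, 0]]
  ]
}}

```text
time: 17.5
tool_pos: [0.4539, 0.0623, 0.2969]
tool_rot: [0.001, 0.012, 1.0, -0.0]
contact_force: [-0.8, -0.7, 0.1]
gripper_width: 0.652
```

Call:
{"api": "drive_tool", "payload": {
  "series": [
    [[0, 0.01, 0], [0, 0, -8]],
    [[0.01, 0.04, 0], [0, 0, -16]],
    [[0.02, 0.08, 0], [0, 0, -24]],
    [[0.03, 0.12, 0], [0, 0, -32]],
    [[0.039, 0.15, 0], [0, 0, -40]],
    [[0.039, 0.164, 0], [0, 0, -48]],
    [[0.039, 0.164, 0], [0, 0, -54]],
    [[0.039, 0.164, 0], [0, 0, -54]]
  ]
}}

```text
time: 18.3
tool_pos: [0.4899, 0.2271, 0.2912]
tool_rot: [-0.001, 0.464, 0.886, -0.001]
contact_force: [0.1, 0.1, -0.1]
gripper_width: 0.647
```

```bash
python3 - <<'E'
from h import *
grab_frame('wrist');grab_frame('wrist')
s,m=tool();print(s['time'],s['tool_pos'],psi(m)%360,s['joint_pos'][[0,5]],s['gripper_width'])
im,c=snap('wrist','w10')
E
```

```text
18.4 [0.48986595 0.22642328 0.29149647] 124.73538687083938 [ 0.29507036 -0.31117764] 0.6509470776548973
```

View pics/w10.png

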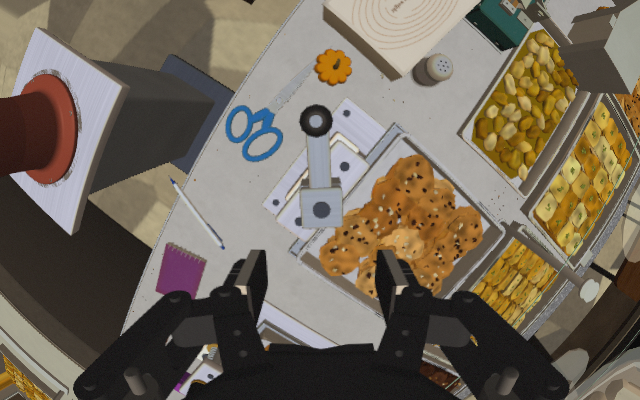

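Call:
{"api": "drive_tool", "payload": {
  "series": [
    [[0, 0, -0.03], [0, 0, 2.5]],
    [[0, 0, -0.07], [0, 0, 2.5]],
    [[0, 0, -0.1], [0, 0, 2.5]],
    [[0, 0, -0.12], [0, 0, 2.5]],
    [[0, 0, -0.12], [0, 0, 2.5]],
    [[0, 0, -0.12], [0, 0, 2.5]],
    [[0, 0, -0.12], [0, 0, 2.5]]
  ]
}}

```text
time: 19.15
tool_pos: [0.491, 0.2266, 0.1741]
tool_rot: [0.001, 0.445, 0.895, 0.001]
contact_force: [0.2, 0.5, 0.3]
gripper_width: 0.65
```

Call:
{"api": "drive_tool", "payload": {
  "series": [
    [[0, 0, 0], [0, 0, 0]],
    [[0, 0, 0], [0, 0, 0]],
    [[0, 0, 0], [0, 0, 0]],
    [[0, 0, 0], [0, 0, 0]],
    [[0, 0, 0], [0, 0, 0]]
  ],
  "fingers": 1
}}

```text
time: 19.65
tool_pos: [0.4903, 0.2264, 0.174]
tool_rot: [0.001, 0.445, 0.895, 0.0]
contact_force: [-2.3, -2.5, 6.1]
gripper_width: 0.381
```

```bash
python3 - <<'E'
from h import *
s,m=tool();print(s['time'],s['tool_pos'],psi(m)%360,s['joint_pos'][[0,5]],s['gripper_width'],s['contact_force'],s['ft_torque'])
E
```

```text
19.65 [0.49034803 0.22643084 0.17397403] 127.12311417738562 [ 0.29512932 -0.35266621] 0.381343500657406 [-2.32072598 -2.49181273  6.12287477] [-0.28433199  0.45519562  0.02541652]
```

Call:
{"api": "drive_tool", "payload": {
  "series": [
    [[0, 0, 0], [0, 0, -8.5]],
    [[0, 0, 0], [0, 0, -17]],
    [[0, 0, 0], [0, 0, -25.5]],
    [[0, 0, 0], [0, 0, -34]],
    [[0, 0, 0], [0, 0, -42.5]],
    [[0, 0, 0], [0, 0, -51]],
    [[0, 0, 0], [0, 0, -59.5]],
    [[0, 0, 0], [0, 0, -67]]
  ]
}}

```text
time: 20.45
tool_pos: [0.4902, 0.2263, 0.174]
tool_rot: [0.001, 0.867, 0.499, 0.001]
contact_force: [-3.7, -2.3, 6.3]
gripper_width: 0.386
```

Call:
{"api": "drive_tool", "payload": {
  "series": [
    [[0, 0, 0], [0, 0, 0]],
    [[0, 0, 0], [0, 0, 0]]
  ]
}}

```text
time: 20.65
tool_pos: [0.4902, 0.2263, 0.174]
tool_rot: [0.001, 0.866, 0.501, 0.001]
contact_force: [-3.1, -3.1, 6.3]
gripper_width: 0.384
```

```bash
python3 - <<'E'
from h import *
s,m=tool();print(s['time'],s['tool_pos'],psi(m)%360,s['joint_pos'][[0,5]],s['gripper_width'],s['contact_force'],s['ft_torque'])
E
```

```text
20.65 [0.49024599 0.22630669 0.17396562] 60.11152056496541 [0.29510631 0.81693735] 0.38424457570835485 [-3.1456258  -3.11196869  6.26337565] [-0.41775093  0.50176431 -0.08285397]
```

Call:
{"api": "drive_tool", "payload": {
  "series": [
    [[0, 0, 0], [0, 0, 0]],
    [[0, 0, 0], [0, 0, 0]],
    [[0, 0, 0], [0, 0, 0]],
    [[0, 0, 0.01], [0, 0, 0]],
    [[0, 0, 0.04], [0, 0, 0]],
    [[0, 0, 0.08], [0, 0, 0]],
    [[0, 0, 0.12], [0, 0, 8]]
  ],
  "fingers": -0.3
}}

```text
time: 21.35
tool_pos: [0.4894, 0.2264, 0.2934]
tool_rot: [-0.0, 0.828, 0.561, -0.0]
contact_force: [0.3, -0.2, 0.9]
gripper_width: 0.649
```

Call:
{"api": "drive_tool", "payload": {
  "series": [
    [[0, -0.02, 0], [0, 0, 8.5]],
    [[-0.01, -0.05, 0], [0, 0, 17]],
    [[-0.02, -0.08, 0], [0, 0, 25.5]],
    [[-0.03, -0.12, 0], [0, 0, 34]],
    [[-0.04, -0.15, 0], [0, 0, 42.5]],
    [[-0.04, -0.164, 0], [0, 0, 51]],
    [[-0.04, -0.164, 0], [0, 0, 59.5]],
    [[-0.04, -0.164, 0], [0, 0, 68]]
  ]
}}

```text
time: 22.15
tool_pos: [0.4498, 0.0618, 0.2928]
tool_rot: [0.001, 0.371, 0.928, 0.0]
contact_force: [-0.6, 0.1, -0.1]
gripper_width: 0.655
```

Call:
{"api": "drive_tool", "payload": {
  "series": [
    [[0, 0, 0], [0, 0, 8.5]],
    [[0, 0, 0], [0, 0, 17]],
    [[0, 0, 0], [0, 0, 25.5]],
    [[0, 0, 0], [0, 0, 34]],
    [[0, 0, 0], [0, 0, 42.5]],
    [[0, 0, 0], [0, 0, 44]]
  ]
}}

```text
time: 22.75
tool_pos: [0.4498, 0.0625, 0.2926]
tool_rot: [0.0, -0.002, 1.0, 0.0]
contact_force: [-0.5, 0.2, 0.2]
gripper_width: 0.648
```

Call:
{"api": "drive_tool", "payload": {
  "series": [
    [[0, 0, -0.01], [0, -8.5, 0]],
    [[0, 0, -0.03], [0, -17, 0]],
    [[0, 0, -0.06], [0, -25.5, 0]],
    [[0, 0, -0.09], [0, -34, 0]],
    [[0, 0, -0.11], [0, -42, 0]],
    [[0, 0, -0.118], [0, -44, 0]],
    [[0, 0, -0.118], [0, -44, 0]],
    [[0, 0, -0.118], [0, -44, 0]]
  ]
}}

```text
time: 23.55
tool_pos: [0.4503, 0.0624, 0.1759]
tool_rot: [0.376, -0.0, 0.927, -0.0]
contact_force: [0.2, -0.3, 0.7]
gripper_width: 0.649
```

```bash
python3 - <<'E'
from h import *
grab_frame('wrist')
s,m=tool();print(s['time'],s['tool_pos'],m.round(3),s['joint_pos'],s['gripper_width'],s['contact_force'])
im,c=snap('wrist','w11')
for n in ["rest_top","lift_top","cookie_tray"]:
    print(n,[(np.round(r['location'],4),round(r['confidence'],2)) for r in place_of('wrist',n)])
np.savez('w11.npz',im=im,R=c[0],t=c[1])
a=im[:,:,::-1]
for n,(x0,y0,x1,y1) in dict(L=(350,55,610,315),R=(65,80,285,310)).items():
    b=a[y0:y1,x0:x1][::-1,::-1];k=2.3 if n=='L' else 2.6;cv2.imwrite(f"pics/w11{n}.png",cv2.resize(b,None,fx=k,fy=k,interpolation=cv2.INTER_CUBIC))
E
```

```text
23.6 [0.45089457 0.06241053 0.17709947] [[-0.717 -0.001  0.697]
 [-0.001  1.    -0.   ]
 [-0.697 -0.001 -0.717]] [-0.04617537 -0.99385195  2.5603307   0.04447452  0.80493074 -1.63583387] 0.6514141400888874 [-1.28865977  0.44092111  1.05415303]
rest_top [(array([ 0.6446, -0.1164,  0.0664]), 0.94), (array([4.259e-01, 3.494e-01, 2.000e-04]), 0.27)]
lift_top []
cookie_tray [(array([0.6271, 0.2157, 0.067 ]), 0.58)]
```

View pics/w11L.png

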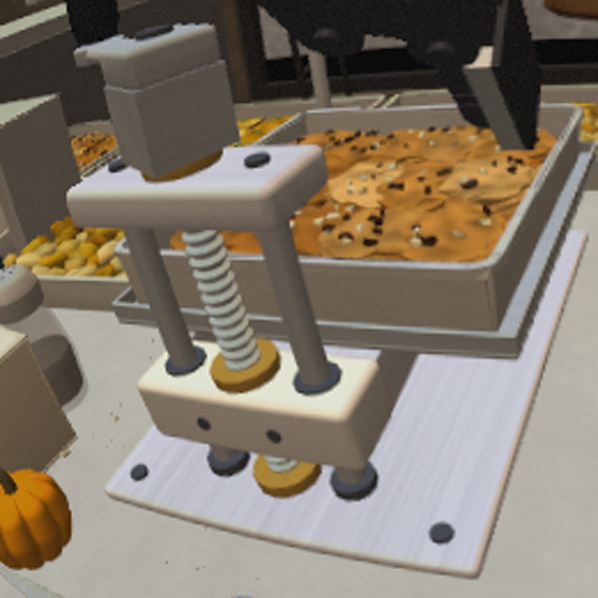

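View pics/w11R.png

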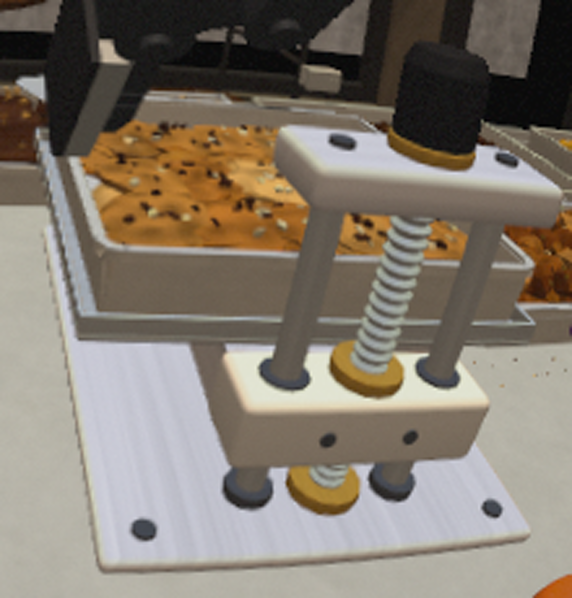

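```bash
cat > hfit2.py <<'E'
exec(open('hfit.py').read().split("def res")[0])
d2=np.load('w11.npz');c2=(d2['R'],d2['t'],f,cx,cy)
L2=fl([(139,471),(442,533),(119,165),(257,160),(185,359),(317,377),(228,456),(354,477),(119,320),(519,356),(246,362),(287,471)],610,315,2.3)
R2=fl([(144,529),(492,509),(342,142),(507,160),(284,373),(438,371),(248,486),(392,481),(79,337),(535,338),(367,365),(323,485)],285,310,2.6)
def res(p,two=True):
    xl,yl,al,h1,h2,xr,yr,ar,hr=p[:9];g=p[9:19];t=p[19:25]
    r=[]
    cc2=(c2[0]@R.from_rotvec(t[:3]).as_matrix(),c2[1]+t[3:],f,cx,cy)
    for (x,y,a,h,cc,o) in((xl,yl,al,h1,c,L),(xr,yr,ar,hr,c,Rr),(xl,yl,al,h2,cc2,L2),(xr,yr,ar,hr,cc2,R2)):
        r.append((proj('wrist',pts(x,y,a,h,g),cc)-o))
    return np.r_[np.concatenate(r).ravel(),(xl-.4902)/.001,(yl-.2265)/.001,t[:3]/.005,t[3:]/.003]
p0=[.490,.2265,-.1,.066,.07,.509,-.107,-.06,.07,-.02,.08,.012,.034,.034,.0146,-.005,.0027,.0134,.157]+[0]*6
s=least_squares(res,p0,loss='soft_l1')
C=np.linalg.pinv(s.jac.T@s.jac)
print(s.x.round(4));print(s.fun[48:96].reshape(-1,2).round(1).tolist())
v=np.zeros(25);v[8]=1;v[4]=-1
print("h1",s.x[3],"h2",s.x[4],"hr",s.x[8],"remaining",s.x[8]-s.x[4],"sd/px",np.sqrt(v@C@v))
E
python3 hfit2.py
```

```text
[ 4.899e-01  2.264e-01 -6.210e-02  6.610e-02  6.970e-02  5.091e-01
 -1.062e-01 -6.640e-02  7.000e-02 -2.000e-02  8.010e-02  1.240e-02
  3.400e-02  3.410e-02  1.470e-02 -4.700e-03  2.800e-03  1.340e-02
  1.567e-01 -3.000e-04  3.000e-04 -1.800e-03  9.000e-04  1.000e-04
 -1.000e-04]
[[-0.3, -0.4], [0.1, 0.1], [-0.1, 0.0], [-0.1, 0.1], [-0.2, -0.3], [-0.2, 0.1], [-0.2, -0.0], [-0.0, -0.6], [0.9, 0.4], [0.2, -0.2], [0.5, -0.2], [-0.7, 0.7], [-0.1, -0.0], [-0.1, 0.3], [-0.3, 0.3], [0.1, 0.3], [-0.3, 0.3], [-0.0, -0.2], [0.0, 0.0], [-0.1, 0.5], [0.6, 0.3], [1.6, -1.5], [-0.3, -0.3], [0.2, -0.2]]
h1 0.06607453203309892 h2 0.06965158905999058 hr 0.07004926858026103 remaining 0.0003976795202704497 sd/px 0.0008525234019772054
```

Call:
{"api": "drive_tool", "payload": {
  "series": [
    [[0, 0, 0.01], [0, 8, 0]],
    [[0, 0, 0.03], [0, 16, 0]],
    [[0, 0, 0.06], [0, 24, 0]],
    [[0, 0, 0.1], [0, 32, 0]],
    [[0, 0, 0.118], [0, 40, 0]],
    [[0, 0, 0.118], [0, 44, 0]]
  ]
}}

```text
time: 24.4
tool_pos: [0.4536, 0.0623, 0.2974]
tool_rot: [0.002, -0.001, 1.0, -0.0]
contact_force: [0.1, -1.0, 0.3]
gripper_width: 0.652
```

Call:
{"api": "drive_tool", "payload": {
  "series": [
    [[0, 0.01, 0], [0, 0, -8.5]],
    [[0.01, 0.04, 0], [0, 0, -17]],
    [[0.02, 0.08, 0], [0, 0, -25.5]],
    [[0.03, 0.12, 0], [0, 0, -34]],
    [[0.04, 0.15, 0], [0, 0, -42.5]],
    [[0.04, 0.164, 0], [0, 0, -51]],
    [[0.04, 0.164, 0], [0, 0, -59.5]],
    [[0.04, 0.164, 0], [0, 0, -68]]
  ]
}}

```text
time: 25.2
tool_pos: [0.4905, 0.2275, 0.292]
tool_rot: [-0.0, 0.559, 0.829, -0.0]
contact_force: [0.2, -0.6, 0.6]
gripper_width: 0.651
```

Call:
{"api": "drive_tool", "payload": {
  "series": [
    [[0, 0, 0], [0, 0, -8.5]],
    [[0, 0, 0], [0, 0, -17]],
    [[0, 0, 0], [0, 0, -25.5]],
    [[0, 0, 0], [0, 0, -34]],
    [[0, 0, 0], [0, 0, -42.5]],
    [[0, 0, 0], [0, 0, -50]],
    [[0, 0, 0], [0, 0, -50]]
  ]
}}

```text
time: 25.9
tool_pos: [0.4905, 0.2267, 0.2922]
tool_rot: [0.0, 0.856, 0.518, 0.0]
contact_force: [-0.6, 0.1, 0.0]
gripper_width: 0.645
```

```bash
python3 - <<'E'
from h import *
grab_frame('wrist')
s,m=tool();print(s['time'],s['tool_pos'],psi(m)%360,s['joint_pos'][[0,5]],s['gripper_width'])
im,c=snap('wrist','w12')
E
```

```text
25.95 [0.49040416 0.22665647 0.29213703] 62.50005323607625 [0.29517692 0.77514101] 0.6484027090056349
```

View pics/w12.png

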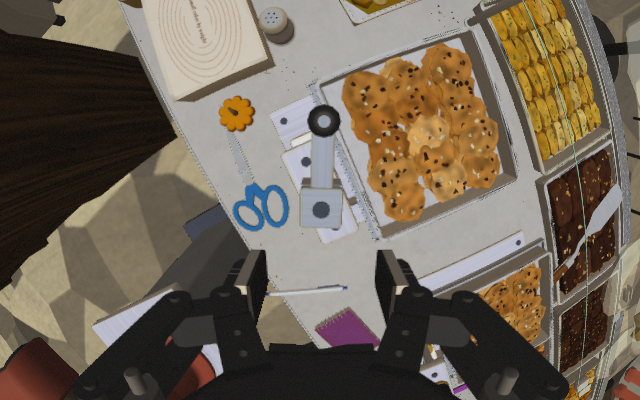

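Call:
{"api": "drive_tool", "payload": {
  "series": [
    [[0, 0, -0.03], [0, 0, -2]],
    [[0, 0, -0.07], [0, 0, -2]],
    [[0, 0, -0.1], [0, 0, -2]],
    [[0, 0, -0.121], [0, 0, -2]],
    [[0, 0, -0.121], [0, 0, -2]],
    [[0, 0, -0.121], [0, 0, -2]],
    [[0, 0, -0.121], [0, 0, -2]]
  ]
}}

```text
time: 26.7
tool_pos: [0.491, 0.2269, 0.1731]
tool_rot: [0.0, 0.864, 0.503, 0.002]
contact_force: [0.6, 0.6, 0.2]
gripper_width: 0.65
```

Call:
{"api": "drive_tool", "payload": {
  "series": [
    [[0, 0, 0], [0, 0, 0]],
    [[0, 0, 0], [0, 0, 0]],
    [[0, 0, 0], [0, 0, 0]],
    [[0, 0, 0], [0, 0, 0]],
    [[0, 0, 0], [0, 0, 0]]
  ],
  "fingers": 1
}}

```text
time: 27.2
tool_pos: [0.4905, 0.2269, 0.173]
tool_rot: [0.0, 0.864, 0.503, 0.001]
contact_force: [-1.4, 0.8, 6.6]
gripper_width: 0.387
```

Call:
{"api": "drive_tool", "payload": {
  "series": [
    [[0, 0, 0.01], [0, 0, 0]],
    [[0, 0, 0.025], [0, 0, 0]],
    [[0, 0, 0.045], [0, 0, 0]],
    [[0, 0, 0.08], [0, 0, 0]],
    [[0, 0, 0.1], [0, 0, 0]]
  ]
}}

```text
time: 27.7
tool_pos: [0.49, 0.2264, 0.2729]
tool_rot: [0.0, 0.864, 0.503, 0.001]
contact_force: [0.7, -0.7, -2.7]
gripper_width: 0.385
```

```bash
python3 - <<'E'
from h import *
s,m=tool();print(s['time'],s['tool_pos'],psi(m)%360,s['joint_pos'][[0,5]],s['gripper_width'],s['contact_force'])
im,c=snap('scene','s13',(190,170,350,310),5)
im,c=snap('wrist','w13')
E
```

```text
27.7 [0.48997583 0.22643476 0.27286461] 60.363220707411536 [0.29514352 0.81240817] 0.38519110471848805 [ 0.67027194 -0.67291519 -2.69198495]
```

View pics/s13.png

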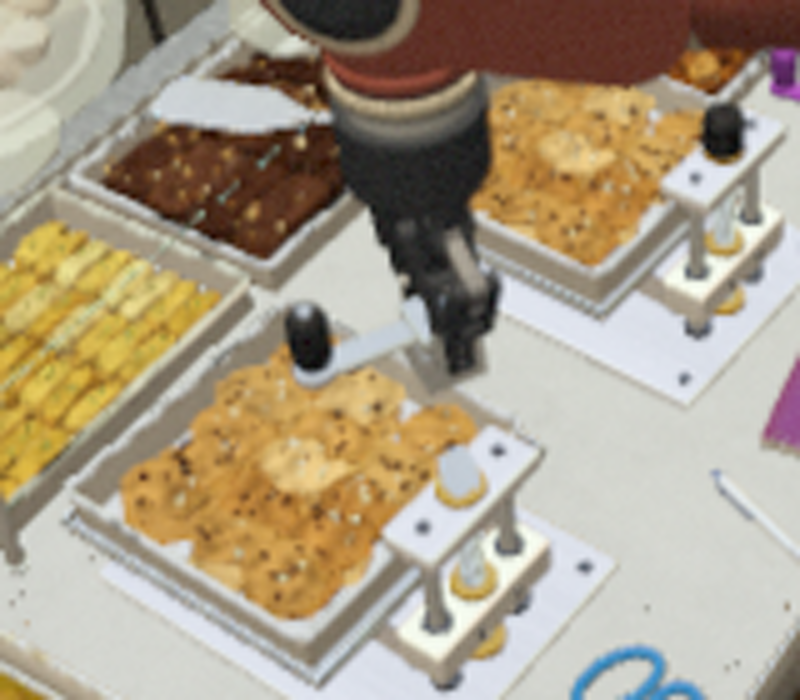

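View pics/w13.png

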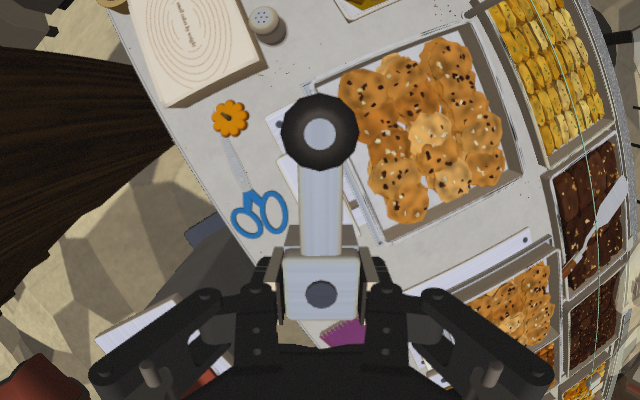

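Call:
{"api": "drive_tool", "payload": {
  "series": [
    [[-0.005, -0.03, 0], [0, 0, -8.5]],
    [[-0.015, -0.07, 0], [0, 0, -17]],
    [[-0.025, -0.11, 0], [0, 0, -25.5]],
    [[-0.035, -0.15, 0], [0, 0, -34]],
    [[-0.045, -0.19, 0], [0, 0, -42.5]],
    [[-0.05, -0.23, 0], [0, 0, -51]],
    [[-0.055, -0.27, 0], [0, 0, -59.5]],
    [[-0.06, -0.31, 0], [0, 0, -68]]
  ]
}}

```text
time: 28.6
tool_pos: [0.4283, -0.0847, 0.2685]
tool_rot: [-0.0, 0.998, -0.07, -0.001]
contact_force: [0.8, -0.3, -2.4]
gripper_width: 0.386
```

Call:
{"api": "drive_tool", "payload": {
  "series": [
    [[0, -0.04, 0], [0, 0, -8.5]],
    [[0, -0.08, 0], [0, 0, -17]],
    [[0, -0.12, 0], [0, 0, -25.5]],
    [[-0.003, -0.16, 0], [0, 0, -34]],
    [[-0.006, -0.2, 0], [0, 0, -42.5]],
    [[-0.006, -0.24, 0], [0, 0, -51]],
    [[-0.006, -0.27, 0], [0, 0, -59.5]],
    [[-0.006, -0.288, 0], [0, 0, -68]]
  ]
}}

```text
time: 29.4
tool_pos: [0.4224, -0.373, 0.2678]
tool_rot: [-0.0, 0.787, -0.616, -0.002]
contact_force: [0.7, 0.1, -2.9]
gripper_width: 0.386
```

Call:
{"api": "drive_tool", "payload": {
  "series": [
    [[0, 0, -0.02], [0, 0, -8.5]],
    [[0, 0, -0.06], [0, 0, -17]],
    [[0, 0, -0.1], [0, 0, -22]],
    [[0, 0, -0.14], [0, 0, -22]],
    [[0, 0, -0.18], [0, 0, -22]],
    [[0, 0, -0.21], [0, 0, -22]],
    [[0, 0, -0.225], [0, 0, -22]],
    [[0, 0, -0.23], [0, 0, -22]]
  ]
}}

```text
time: 30.2
tool_pos: [0.422, -0.3696, 0.0375]
tool_rot: [-0.0, -0.658, 0.753, 0.003]
contact_force: [-0.4, 0.4, -3.3]
gripper_width: 0.388
```

```bash
python3 - <<'E'
from h import *
grab_frame('wrist')
s,m=tool();print(s['time'],s['tool_pos'],psi(m)%360,s['joint_pos'][[0,5]],s['gripper_width'],s['contact_force'])
im,c=snap('wrist','w14')
E
```

```text
30.25 [ 0.42272712 -0.37040558  0.03868372] 262.3598936527359 [-0.85192937  2.42300464] 0.3884041500849766 [-0.3011519   0.67449251 -3.17479327]
```

View pics/w14.png

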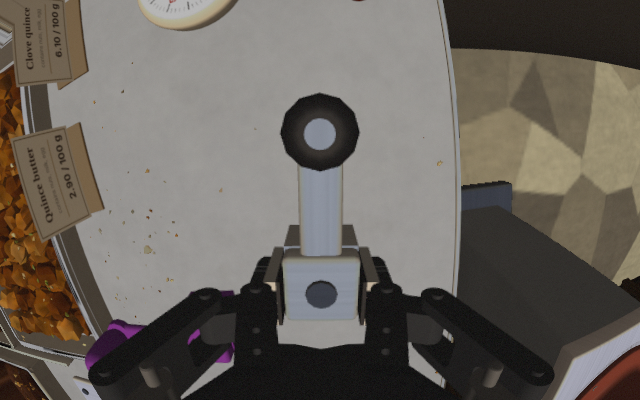

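Call:
{"api": "drive_tool", "payload": {
  "series": [
    [[0, 0, -0.01], [0, 0, 0]],
    [[0, 0, -0.018], [0, 0, 0]],
    [[0, 0, -0.022], [0, 0, 0]],
    [[0, 0, -0.024], [0, 0, 0]],
    [[0, 0, -0.025], [0, 0, 0]],
    [[0, 0, -0.025], [0, 0, 0]]
  ]
}}

```text
time: 30.9
tool_pos: [0.4238, -0.3716, 0.016]
tool_rot: [0.0, -0.658, 0.753, -0.0]
contact_force: [-0.0, -0.4, -2.0]
gripper_width: 0.389
```

Call:
{"api": "drive_tool", "payload": {
  "series": [
    [[0, 0, -0.001], [0, 0, 0]],
    [[0, 0, -0.002], [0, 0, 0]],
    [[0, 0, -0.003], [0, 0, 0]],
    [[0, 0, -0.003], [0, 0, 0]]
  ]
}}

```text
time: 31.3
tool_pos: [0.4238, -0.3717, 0.0131]
tool_rot: [-0.0, -0.658, 0.753, -0.0]
contact_force: [-0.1, 0.5, -0.6]
gripper_width: 0.388
```

Call:
{"api": "drive_tool", "payload": {
  "series": [
    [[0, 0, -0.0006], [0, 0, 0]],
    [[0, 0, -0.0006], [0, 0, 0]]
  ]
}}

```text
time: 31.5
tool_pos: [0.4239, -0.3717, 0.0131]
tool_rot: [-0.0, -0.658, 0.753, 0.0]
contact_force: [-1.3, 2.1, 4.1]
gripper_width: 0.384
```

Call:
{"api": "drive_tool", "payload": {
  "series": [
    [[0, 0, 0], [0, 0, 0]],
    [[0, 0, 0], [0, 0, 0]],
    [[0, 0, 0], [0, 0, 0]],
    [[0, 0, 0], [0, 0, 0]]
  ],
  "fingers": -0.4
}}

```text
time: 31.9
tool_pos: [0.4238, -0.3716, 0.0123]
tool_rot: [-0.0, -0.658, 0.753, -0.0]
contact_force: [0.4, -0.4, -1.3]
gripper_width: 0.698
```

Call:
{"api": "drive_tool", "payload": {
  "series": [
    [[0, 0, 0.01], [0, 0, 0]],
    [[0, 0, 0.04], [0, 0, 0]],
    [[0, 0, 0.08], [0, 0, 0]],
    [[0, 0, 0.12], [0, 0, 0]],
    [[0, -0.03, 0.16], [0, 0, 0]],
    [[-0.02, -0.07, 0.18], [0, 0, 0]],
    [[-0.05, -0.11, 0.2], [0, 0, 0]],
    [[-0.08, -0.15, 0.2], [0, 0, 0]]
  ]
}}

```text
time: 32.7
tool_pos: [0.3462, -0.5213, 0.2175]
tool_rot: [-0.001, -0.659, 0.752, -0.004]
contact_force: [0.8, -1.3, -0.4]
gripper_width: 0.7
```

```bash
python3 - <<'E'
from h import *
s,m=tool();print(s['time'],s['tool_pos'],psi(m)%360,s['contact_force'],s['joint_pos'])
snap('scene','s15');im,c=snap('top','t15')
for n in ["crank","knob_mid","rest_top","cookie_tray"]:
    print(n,[(np.round(r['location'],4),round(r['confidence'],2)) for r in place_of('top',n)])
E
```

```text
32.7 [ 0.34622766 -0.521336    0.21750308] 262.4437401259719 [ 0.84757491 -1.34724389 -0.40074419] [-1.10349563e+00  5.82220465e-02  1.63031686e+00  2.06700426e-04
  1.44531467e+00  2.16993933e+00]
crank [(array([ 0.5104, -0.3203,  0.005 ]), 0.65), (array([ 0.4259, -0.3707, -0.0058]), 0.52)]
knob_mid [(array([0.491 , 0.2311, 0.186 ]), 0.67), (array([ 0.578 , -0.3206,  0.0555]), 0.59), (array([ 0.4125, -0.4416,  0.0553]), 0.58)]
rest_top [(array([ 0.6374, -0.1138,  0.0708]), 0.56)]
cookie_tray [(array([0.6319, 0.2148, 0.0658]), 0.62)]
```

View pics/s15.png

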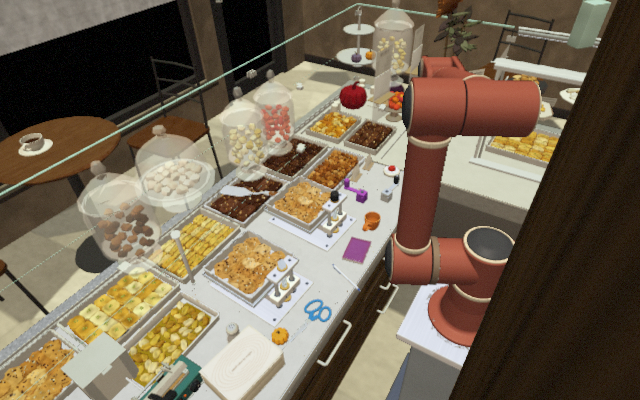

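View pics/t15.png

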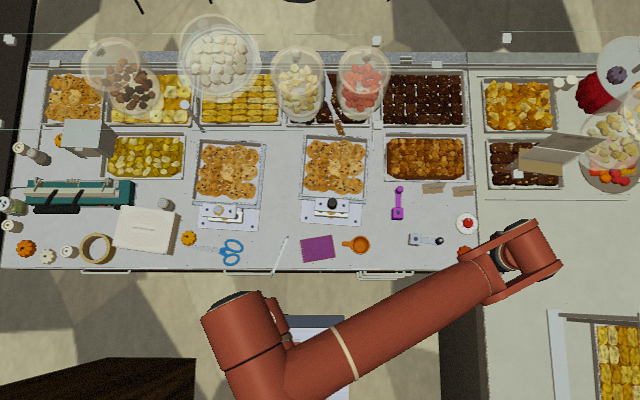

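```bash
python3 -c "
from plant import *
print(job_done(),state()['time'])"
```

```text
the job is handed in; nothing more can be done
the job is handed in; nothing more can be done
```

The left stand's platform is wound up level with the one beside it. The crank stands upright on its hub on the bare worktop at its old spot. I handed the job in at about 33 s of the 72 s allowed.

- **Winding:** I fitted the crank on the bare shaft and turned the screw clockwise in two grasps, roughly one full turn in all. Wrist-camera measurements set the last 63 degrees.
- **Level check:** With the crank still on the shaft, a fit to the wrist pictures put the platform 0.4 mm below the other one. That is within the measuring error of under 1 mm. I did not measure again after lifting the crank off, but I gripped it within its play, so lifting it off should not have turned the screw.
- **Final pictures:** The shaft is bare again and the trays lie on both platforms. The other stand, the purple look-alike and the things around look as they were. The gripper is well away from everything.
- **Disagreements:**
  - In its last top view, the trained network put the two platforms 5 mm apart (65.8 mm for the tray on the wound-up platform, 70.8 mm for the other). It is only good to about 4 mm and was not confident, so I relied on the closer wrist measurement.
  - In the second grasp, the twisting moment at the wrist read lower than in the first. The platform still rose the 3.6 mm intended.

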